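# Re-mount the drying mast and hang the washed sleeves

### The arm

A 6-joint arm with a two-finger parallel gripper is mounted at the origin on the work surface. World frame = base frame: x ahead of the robot, y to its left, z up, the work surface at z = 0. Lengths are in m, angles in degrees, forces in N, time in s.
With the tool pointing down it reaches from about 0.4 to 0.825 m from the base axis. Payload 7 kg.
Tool frame: the origin (TCP) lies between the finger pads; the fingertips stand 19 mm ahead of it and the grasp point (between the pads) is the TCP (r.finger_overhang is the distance from the TCP to the fingertips, in m); z points along the fingers, y is the direction in which the jaws open and shut (so a half turn about z gives the same grasp; the last joint's range is limited). The gripper opens to 88 mm and grips with 3 to 60 N. Pads are 19 mm wide; open, the fingers measure 130 mm over their backs; the gripper's body (78 mm by 193 mm) begins 47 mm behind the grasp point.
Start: joints at [-50.013, 20.546, 0.682, 0, -70.136, -16.507], TCP at [0.269, -0.619, 0.246] pointing down, gripper open.
Joint ranges: [-176.03, 176.03], [-82.01, 121.73], [-58.28, 71.71], [-173.87, 95.51], [-174.79, -0.11], [-173.66, 173.66]. Speed limits (degrees/s): [136.94, 136.94, 172.46, 180, 180, 180].

### API

Orientations are given as [roll, pitch, yaw] about the fixed x, y, z axes, in that order (R = Rz(yaw) Ry(pitch) Rx(roll)).
In Python, from plant import r, optics gives the robot as it stands. The module is installed in compiled form; this text tells all that it offers.
- The arm moves only by the tool step_arm, never from a script. Its argument "increments" is a list of rows, each an object of numbers: "tx", "ty", "tz": the shift along the world's x, y, z in mm; "ax", "ay", "az": the turn, a rotation vector about the world's x, y, z in degrees; "claw": the gripper command: -1 is shut, 1 is fully open, values between are in proportion. In form: [{"tx": .., "ty": .., "tz": .., "ax": .., "ay": .., "az": .., "claw": ..}, ...]. A call has 1 to 12 rows; each row shifts and turns the commanded pose from where the row before left it; what a row does not reach is not made up. A row lasts 1/10 s, in which the tool goes at most 50 mm and 8.59 degrees, less where a joint would pass 70% of its speed; a pose out of reach is approached as far as the arm can. A call with a gripper value outside its range is refused whole. The fingers move at their own pace and stop on an object; "newtons" is the grip in N (left out, the last holds). Time passes only in rows, so rows that do not move let the fingers close. It gives the time, the measured TCP pose, the force and the opening at its end, in the units of the state.
- r.get_state(): the state, without advancing time (a new reading comes with each control period).
- optics.capture(name): name is "scene" or "top" or "wrist"; returns a dict with "image" (420x560x3 uint8, blue, green, red), "depth" (420x560 float32, m along the optical axis (not along the pixel's ray), 0 where there is no reading), "fx", "fy", "cx", "cy" (pixels), "R" (3x3) and "t" (3): a world point X has camera coordinates R X + t. Camera axes: x right, y down, z forward; pixel columns grow to the right and rows downward; lengths in m; the calibration is good to about 2 mm. A picture is of the moment at which its call begins.
- r.close_job(): hands the job in, once; it reports no verdict.
The state is a dict: "time_s": time; "joints": joint angles; "qd": joint speeds; "joint_torque": joint torques, N m; "tcp_pos": TCP position; "eef_rot": TCP orientation; "contact_force": force on the tool from outside, world axes, zero at the start; "moment": the same for the moment, N m; "gripper_width": finger opening in m.
Only numpy, scipy, OpenCV 4.12 (cv2) and the standard library are available. Lean on these libraries where they do the work, as an engineer would, in place of code of your own. Each camera call takes 0.05 s, during which the arm holds its last target. There are 200 camera calls.

### The job

The drying mast is parked on one of the two ball studs on the drainer: raise its lever right up to unlock it, lift it off, and lower it with the lever still up until it is fully home on the free stud's ball, then press the lever all the way down to lock it there. Slide every washed aluminium sleeve lying on the drainer over the top of the mast so that they end up resting on the locked coupler, level, stacked one on another. Never tip the mast over, and leave everything else on the bench where it is.

Things in the scene. Friction and masses are not known exactly. Their poses are not given: they have to be found in the camera images.
- coupler: Loose coupler with drying mast, 0.85 kg: octagonal aluminium housing 68 mm across, 56 mm high, flat top; socket 33 mm wide, 46 mm deep in its flat underside; plain steel mast, 18 mm diameter, rising 84 mm from the top's centre (lift it by this). Origin: underside centre; z up the mast (tip at 140 mm), x towards the lever's side. Seated on a stud, its underside is 30 mm above the bench.
- lever (a joint): Lever angle about its level hinge, rad. 0: fully down, level, pointing outwards (locked: a jaw at its root reaches under the ball); grows as it is raised, stop at 1.15. Above 0.4 the jaw clears the ball; below, it holds the coupler on the ball, or off it. Hinge friction 0.06 N m (1 N at the grip): stays where left. Near 0 at the start.
- lever_grip (a point): Middle of the lever's black rubber grip, 44 mm long, 18 mm wide (level, across the lever), 11 mm thick; 65 mm from the hinge, 101 mm out from the mast's axis when down. x runs outwards along the lever, y along the hinge line.
- lever_pivot (a point): Point on the lever's hinge line, in the middle of the lever: 36 mm out from the mast axis along the coupler's x and 40 mm above its underside. The hinge line runs along the coupler's y. While the lever is being raised the coupler may rock up to about 0.2 rad on its ball, so the lever opens less than the hand moves; it settles flat when let go.
- stud_park: Ball stud that holds the parked, locked coupler at the start. Fixed: dark steel foot 100 mm diameter, 10 mm high; pedestal 68 mm diameter, its flat top (the coupler's seat) 30 mm above the bench; on it a disc 30 mm diameter, 7 mm high, a 15 mm neck and a steel ball 30 mm diameter, centre 58 mm, top 73 mm above the bench. Origin: foot's underside centre; z up through the ball.
- stud_work: The free ball stud, same shape and sizes as the other; the coupler belongs on it in the end, at any turn about the upright. Origin: centre of the foot's underside, on the bench; z up through the ball.
- sleeve1: A washed plain aluminium sleeve (ring): 50 mm outside diameter, 24 mm bore, 18 mm high, about 55 g, lying flat on the bench at the start; two to four of the four are present (all alike). Origin: centre of its underside; z along its bore, up.
- sleeve2: A washed plain aluminium sleeve (ring): 50 mm outside diameter, 24 mm bore, 18 mm high, about 55 g, lying flat on the bench at the start; two to four of the four are present (all alike). Origin: centre of its underside; z along its bore, up.
- sleeve3: A washed plain aluminium sleeve (ring): 50 mm outside diameter, 24 mm bore, 18 mm high, about 55 g, lying flat on the bench at the start; two to four of the four are present (all alike). Origin: centre of its underside; z along its bore, up.
- sleeve4: A washed plain aluminium sleeve (ring): 50 mm outside diameter, 24 mm bore, 18 mm high, about 55 g, lying flat on the bench at the start; two to four of the four are present (all alike). Origin: centre of its underside; z along its bore, up.
- spray_bottle: bystander: yellow spray bottle with red trigger, 80 mm in diameter, 210 mm high, standing at the bench's far edge. Origin: about the middle of its underside.
- parts_brush: bystander: yellow-handled round brush lying on the bench, 200 mm long. Origin: about the middle of its underside.
- disk_drive: bystander: flat disk drive, 100 mm along its x, 70 mm along its y, 10 mm high. Origin: about the middle of its underside.
- screwdriver: bystander: screwdriver 170 mm long along its x, lying on the near side of the sleeves. Origin: about the middle of its underside.
- grease_jar: bystander: white jar 48 mm in diameter, 45 mm high. Origin: about the middle of its underside.
- scrub_brush: bystander: scrubbing brush 110 x 50 x 38 mm. Origin: about the middle of its underside.
- screw_tray: bystander: grey tray 140 x 90 x 25 mm. Origin: about the middle of its underside.

How it is judged (in metres and radians):
On the way, in this order (a step that is already met when the one before it is completed fails the run):
1. the lever is raised (over 0.75 rad) with the coupler still on its parking stud (value of joint lever above 0.75 rad and horizontal distance between coupler and stud_park below 0.03 m), for 0.2 s.
2. the coupler sits fully home on the free stud with its lever still raised (horizontal distance between coupler and stud_work below 0.006 m and z of coupler in the frame of stud_work below 0.034 m and angle between coupler's own z axis and vertical below 0.08 rad and value of joint lever above 0.45 rad), for 0.2 s.
3. the lever is pressed fully down with the coupler home (horizontal distance between coupler and stud_work below 0.006 m and z of coupler in the frame of stud_work below 0.034 m and angle between coupler's own z axis and vertical below 0.08 rad and value of joint lever below 0.12 rad), for 0.2 s.
At the end, for the whole second after the job is handed in: Coupler on the free stud within 6 mm of its axis, underside at most 4 mm off its seat, upright within 0.08 rad, lever below 0.12 rad; each sleeve present on the mast within 7 mm of its axis, square to 0.12 rad, underside 50 to 130 mm above the coupler's underside; all at rest (all of step 3 and linear speed of each of coupler, sleeve1, sleeve2, sleeve3, sleeve4 below 0.03 m/s and horizontal distance between each of sleeve1, sleeve2, sleeve3, sleeve4 and coupler below 0.007 m and z of sleeve1 in the frame of coupler between 0.05 and 0.13 m and angle between the z axis of each of sleeve1, sleeve2, sleeve3, sleeve4 and the z axis of coupler, either way round below 0.12 rad and z of sleeve2 in the frame of coupler between 0.05 and 0.13 m and z of sleeve3 in the frame of coupler between 0.05 and 0.13 m and z of sleeve4 in the frame of coupler between 0.05 and 0.13 m); the robot touches nothing.
It fails at once if the mast is tipped over (more than 0.5 rad) (angle between coupler's own z axis and vertical above 0.5 rad).
It fails at once if something else on the bench is pushed away (more than 30 mm; spray bottle 50 mm) (distance of spray_bottle from where it was at the start of the episode above 0.05 m or distance of any of parts_brush, disk_drive, screwdriver, grease_jar, scrub_brush, screw_tray from where it was at the start of the episode above 0.03 m).
Of sleeve1, sleeve2, sleeve3, sleeve4 only 2 to 4 are there at a start; the rules pass over those that are not, and their reading is None.
At some moment in a run one of sleeve1, sleeve2, sleeve3, sleeve4 may be knocked a few centimetres aside while the robot is not near it.
It also fails if it takes over 210 s, if anything falls off the work surface, if the arm or the gripper's body presses on something with over 40 N, if the wrist force passes 120 N, or if a joint passes its speed limit or range.

## Working session

There is one attempt and no reset: what is moved stays moved. The work goes in short steps, Python scripts to look and compute and a tool call to move; the robot and the scene stay as the last step left them, time stands still between calls to the robot, and variables do not carry over. Pictures are saved under pics/ and viewed, about 12 in all and at most 16, crops included, and the job is handed in when it is done.

Besides the shell and the picture viewer there is one more tool, called after "Request:" as a command line: name --argument value ..., lists and objects as JSON in quotes. step_arm: Moves the arm, as the interface text tells. Its arguments: {"type":"object","properties":{"increments":{"type":"array","items":{"type":"object","properties":{"tx":{"type":"number"},"ty":{"type":"number"},"tz":{"type":"number"},"ax":{"type":"number"},"ay":{"type":"number"},"az":{"type":"number"},"claw":{"type":"number"}}}},"newtons":{"type":"number"}},"required":["increments"]}

```bash
mkdir -p pics && python3 - <<'E'
from plant import r, optics
import cv2,numpy as np
for n in("scene","top"):
    c=optics.capture(n); cv2.imwrite(f"pics/{n}0.png",c["image"]); np.savez(f"{n}0.npz",**c)
    print(n,c["fx"],c["cx"],c["cy"],(-c["R"].T@c["t"]).round(3),c["R"].round(2).tolist())
print(r.get_state())
E
```

```text
scene 484.8062787438022 277.65982028273555 209.06123542927676 [1.239 0.166 0.927] [[-0.28, 0.96, -0.01], [0.76, 0.22, -0.62], [-0.59, -0.18, -0.79]]
top 517.0411719422397 276.04935491151946 217.09047076052914 [ 0.501 -0.037  1.255] [[-0.02, -1.0, -0.02], [-1.0, 0.02, -0.07], [0.07, 0.02, -1.0]]
{'time_s': 0.1, 'joints': array([-5.00141440e+01,  2.05858721e+01,  6.37513376e-01, -1.81795080e-02,
       -7.01353825e+01, -1.65044855e+01]), 'qd': array([-0.05080382, -0.01225017,  0.1746983 ,  0.00084679,  0.02360637,
        0.00923191]), 'joint_torque': array([-1.32976253e-03, -5.84163773e+01,  2.93752724e+01,  7.01558366e+00,
        1.01398284e-02, -7.85833572e-05]), 'tcp_pos': array([ 0.26873635, -0.61873702,  0.24471996]), 'eef_rot': array([ 1.79914854e+02, -7.40566253e-03, -1.56524814e+02]), 'contact_force': array([-0.26138499, -0.86903718, -0.06658777]), 'moment': array([-0.01620206,  0.02628158,  0.00203382]), 'gripper_width': 0.08746689742919021}
```

View pics/top0.png

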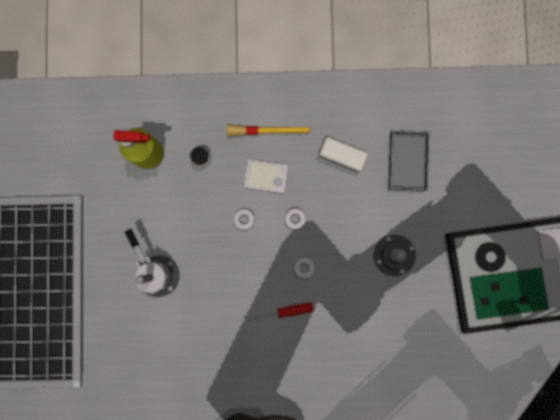

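View pics/scene0.png

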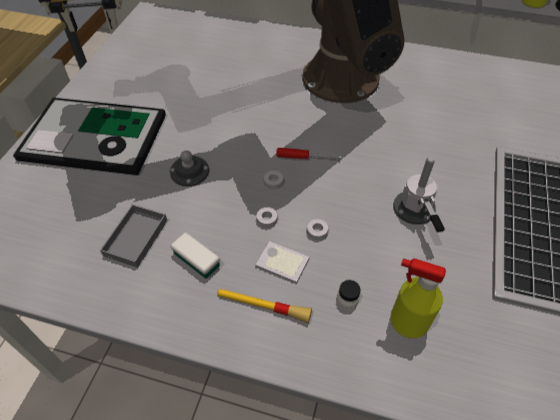

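Three sleeves are visible in the top view, at pixels (244,219), (295,219) and (305,268). The parked coupler is at (155,277) with its lever grip at (132,238), and the free stud is at (395,256). The spray bottle stands at (140,148). Next I'll measure all of these.

```bash
cat > h.py <<'E'
import numpy as np,cv2
def cloud(c):
    h,w=c["depth"].shape; v,u=np.mgrid[:h,:w]; d=c["depth"]
    P=np.stack([(u-c["cx"])/c["fx"]*d,(v-c["cy"])/c["fy"]*d,d],-1)
    W=(P-c["t"])@c["R"]; W[d<=0]=np.nan
    return W
def plane(c,u,v,z):
    C=-c["R"].T@c["t"]; k=c["R"].T@np.array([(u-c["cx"])/c["fx"],(v-c["cy"])/c["fy"],1]); return C+k*(z-C[2])/k[2]
def proj(c,X):
    p=c["R"]@np.array(X)+c["t"]; return c["fx"]*p[0]/p[2]+c["cx"],c["fy"]*p[1]/p[2]+c["cy"]
def circ(P):
    A=np.c_[2*P,np.ones(len(P))]; s=np.linalg.lstsq(A,(P**2).sum(1),rcond=None)[0]; return s[:2],np.sqrt(s[2]+s[0]**2+s[1]**2)
E
python3 - <<'E'
from h import *
for n in("top","scene"):
    c=dict(np.load(n+"0.npz")); W=cloud(c); z=W[...,2]
    tab=np.isfinite(z)&(abs(z)<.006)
    print(n,"table z",np.nanmedian(z[tab]))
    m=((z>.012)&(z<.25)&(W[...,0]>.25)&(W[...,0]<.9)&(abs(W[...,1])<.45)).astype('uint8')
    k,l,st,ce=cv2.connectedComponentsWithStats(m)
    for i in range(1,k):
        if st[i,4]<30: continue
        q=W[l==i]; print(st[i].tolist(),"mean",q.mean(0).round(3),"min",q.min(0).round(3),"max",q.max(0).round(3))
c=dict(np.load("top0.npz")); im=c["image"]
a=cv2.resize(im[215:305,110:190],None,fx=5,fy=5,interpolation=cv2.INTER_CUBIC)
b=cv2.resize(im[215:305,355:435],None,fx=5,fy=5,interpolation=cv2.INTER_CUBIC)
cv2.imwrite("pics/crop1.png",np.hstack([a,b])[:,:800])
E
```

```text
top table z -0.00030583796324650984
[228, 124, 83, 14, 607] mean [0.799 0.014 0.019] min [ 0.785 -0.103  0.012] max [0.816 0.097 0.034]
[114, 128, 50, 42, 1452] mean [0.738 0.279 0.132] min [0.71  0.24  0.012] max [0.789 0.333 0.214]
[389, 131, 41, 60, 425] mean [ 0.718 -0.342  0.022] min [ 0.642 -0.389  0.012] max [ 0.787 -0.29   0.031]
[320, 137, 49, 35, 968] mean [ 0.731 -0.18   0.037] min [ 0.69  -0.239  0.013] max [ 0.773 -0.124  0.044]
[190, 147, 21, 21, 334] mean [0.732 0.161 0.04 ] min [0.712 0.141 0.012] max [0.756 0.185 0.052]
[285, 209, 21, 21, 259] mean [ 0.581 -0.062  0.017] min [ 0.557 -0.085  0.012] max [ 0.605 -0.037  0.025]
[234, 210, 21, 20, 258] mean [0.583 0.061 0.017] min [0.559 0.037 0.012] max [0.605 0.085 0.024]
[125, 229, 50, 66, 1258] mean [0.469 0.272 0.082] min [0.409 0.232 0.012] max [0.563 0.331 0.174]
[446, 232, 19, 102, 846] mean [ 0.451 -0.439  0.022] min [ 0.304 -0.45   0.012] max [ 0.541 -0.42   0.032]
[381, 237, 34, 37, 754] mean [ 0.49  -0.297  0.035] min [ 0.446 -0.343  0.012] max [ 0.533 -0.264  0.075]
[294, 258, 21, 21, 266] mean [ 0.463 -0.08 
[... 732 characters left out ...]
 66, 60, 660] mean [ 0.718 -0.336  0.02 ] min [ 0.645 -0.386  0.012] max [ 0.79  -0.286  0.029]
[256, 208, 21, 18, 241] mean [ 0.585 -0.059  0.017] min [ 0.559 -0.083  0.012] max [ 0.609 -0.035  0.023]
[307, 219, 21, 19, 261] mean [0.587 0.064 0.018] min [0.559 0.04  0.012] max [0.61  0.089 0.022]
[170, 233, 50, 44, 1077] mean [ 0.739 -0.174  0.036] min [ 0.692 -0.235  0.012] max [ 0.776 -0.12   0.042]
[390, 259, 56, 79, 2975] mean [0.77  0.29  0.126] min [0.72  0.243 0.012] max [0.794 0.336 0.211]
[337, 280, 23, 28, 497] mean [0.743 0.167 0.037] min [0.716 0.143 0.012] max [0.761 0.19  0.05 ]
[218, 290, 94, 34, 799] mean [0.804 0.019 0.019] min [ 0.789 -0.099  0.012] max [0.819 0.101 0.031]
```

View pics/crop1.png

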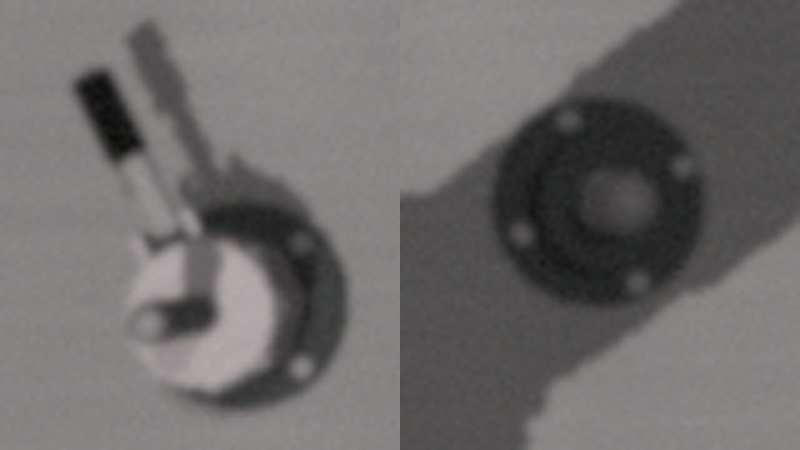

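The crop shows the mast tip at about (145,325), the lever running up-left to the black grip at about (110,115), and the free stud's ball at about (615,200). Next come axis estimates from both cameras.

```bash
python3 - <<'E'
from h import *
def edgecirc(c,W,box,z0,z1,zp):
    x0,x1,y0,y1=box;z=W[...,2]
    m=((W[...,0]>x0)&(W[...,0]<x1)&(W[...,1]>y0)&(W[...,1]<y1)&(z>z0)&(z<z1)).astype('uint8')
    cs,_=cv2.findContours(m,0,1); k=max(cs,key=cv2.contourArea)
    (u,v),rr=cv2.minEnclosingCircle(k)
    P=np.array([plane(c,a,b,zp)[:2] for a,b in k[:,0]]); return circ(P),m
for n in("top","scene"):
    c=dict(np.load(n+"0.npz")); W=cloud(c); z=W[...,2]
    print(n)
    (p,rr),m=edgecirc(c,W,(.40,.56,.2,.36),.082,.09,.086); q=W[m>0]; print("housing top",p.round(4),rr.round(4),q.mean(0).round(4))
    s=(z>.155)&(z<.19)&(abs(W[...,0]-.47)<.1)&(abs(W[...,1]-.28)<.08); print("mast tip",W[s].mean(0).round(4),W[s].max(0).round(4),s.sum())
    s=(z>.10)&(z<.16)&(abs(W[...,0]-.47)<.1)&(abs(W[...,1]-.28)<.08); print("mast mid",W[s].mean(0).round(4),s.sum())
    dark=c["image"].max(-1)<45
    s=dark&(z>.055)&(z<.1)&(abs(W[...,0]-.5)<.1)&(abs(W[...,1]-.28)<.08); q=W[s];print("grip",q.mean(0).round(4),q.min(0).round(4),q.max(0).round(4),s.sum())
    (p,rr),m=edgecirc(c,W,(.42,.55,-.36,-.23),.004,.08,.01);print("free foot",p.round(4),rr.round(4))
    s=(z>.065)&(abs(W[...,0]-.49)<.05)&(abs(W[...,1]+.29)<.05); print("ball top",W[s].mean(0).round(4),s.sum())
    for b in((.58,.06),(.58,-.06),(.465,-.078)):
        (p,rr),m=edgecirc(c,W,(b[0]-.04,b[0]+.04,b[1]-.04,b[1]+.04),.013,.03,.018);print("ring",p.round(4),rr.round(4))
    q=W[(z>.2)&(W[...,1]>.2)&(W[...,0]>.65)&(W[...,0]<.9)&(z<.25)];print("bottle top",q.min(0).round(3),q.max(0).round(3))
E
```

```text
top
housing top [0.4509 0.2688] 0.0291 [0.4524 0.2668 0.0854]
mast tip [0.4511 0.269  0.1674] [0.4586 0.279  0.1738] 65
mast mid [0.452  0.2639 0.1298] 62
grip [0.5423 0.3144 0.0786] [0.4929 0.2721 0.0704] [0.5602 0.3277 0.0827] 93
free foot [ 0.4889 -0.2981] 0.0489
ball top [ 0.4891 -0.298   0.0696] 99
ring [0.5826 0.0613] 0.0237
ring [ 0.5814 -0.0617] 0.0237
ring [ 0.4632 -0.0805] 0.0237
bottle top [0.736 0.24  0.2  ] [0.762 0.313 0.214]
scene
housing top [0.4563 0.2725] 0.03 [0.4604 0.2736 0.0859]
mast tip [0.457  0.2723 0.1651] [0.4645 0.282  0.1737] 75
mast mid [0.459  0.2721 0.1299] 160
grip [0.5413 0.3144 0.0778] [0.4889 0.2726 0.0556] [0.5644 0.3315 0.0828] 145
free foot [ 0.4885 -0.2975] 0.0526
ball top [ 0.494  -0.2948  0.0693] 60
ring [0.5866 0.0645] 0.0244
ring [ 0.5855 -0.0585] 0.0244
ring [ 0.4675 -0.0771] 0.0245
bottle top [0.739 0.243 0.2  ] [0.765 0.317 0.211]
```

Request:
step_arm --increments '[{"tx":11.5,"ty":39,"az":1,"claw":1},{"tx":11.5,"ty":39,"az":1},{"tx":11.5,"ty":39},{"tx":11.5,"ty":39},{"tx":11.5,"ty":39},{"tx":11.5,"ty":39},{"tx":11.5,"ty":39},{"tx":11.5,"ty":39},{"tx":11.5,"ty":39},{"tx":11.5,"ty":39},{"tx":11.5,"ty":39},{"tx":11.5,"ty":39}]' --newtons 15

```text
$.increments[0]: bad value
```

Request:
step_arm --increments '[{"tx":11.5,"ty":39},{"tx":11.5,"ty":39},{"tx":11.5,"ty":39},{"tx":11.5,"ty":39},{"tx":11.5,"ty":39},{"tx":11.5,"ty":39},{"tx":11.5,"ty":39},{"tx":11.5,"ty":39},{"tx":11.5,"ty":39},{"tx":11.5,"ty":39},{"tx":11.5,"ty":39},{"tx":0}]'

```text
$.increments[0]: bad value
```

```bash
python3 - <<'E'
from plant import r, optics
from h import *
c=optics.capture("wrist"); cv2.imwrite("pics/w1.png",c["image"]); np.savez("w1.npz",**c)
s=r.get_state();print(s["tcp_pos"],s["eef_rot"],s["time_s"],s["joints"].round(1),s["contact_force"])
print((-c["R"].T@c["t"]).round(3),c["R"].round(2).tolist())
W=cloud(c);z=W[...,2];print("table",np.nanmedian(z[(abs(z)<.008)]))
m=((z>.082)&(z<.09)).astype('uint8');q=W[m>0];print("housing",q.mean(0),q.min(0),q.max(0))
m=(z>.15)&(z<.18);q=W[m];print("tip",q.mean(0),q.min(0),q.max(0),len(q))
E
```

```text
[ 0.268778   -0.61882382  0.24485709] [ 1.79930458e+02 -6.93852904e-03 -1.56524961e+02] 0.15 [-50.   20.6   0.6  -0.  -70.1 -16.5] [-0.60220536  1.17054441  1.05089703]
[ 0.205 -0.646  0.385] [[-0.4, 0.92, 0.0], [0.89, 0.38, 0.26], [0.23, 0.1, -0.97]]
table 0.0006389680979139599<stdin>:7: RuntimeWarning: Mean of empty slice.
  ret = um.true_divide(
Traceback (most recent call last):
ValueError: zero-size array to reduction operation minimum which has no identity
```

View pics/w1.png

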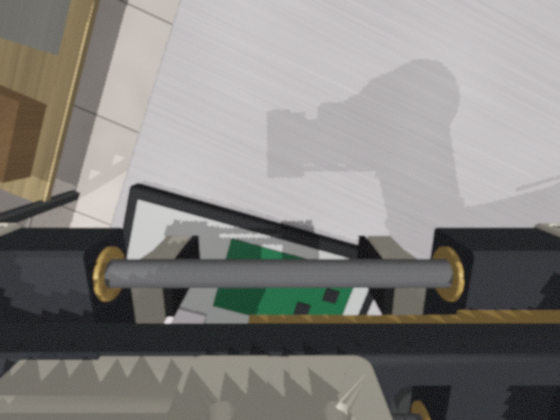

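The wrist camera sits beside the gripper and looks away from the TCP, with the fingers filling the lower half of its image. All seven keys are required in each row.

Request:
step_arm --increments '[{"tx":11.5,"ty":39,"tz":0,"ax":0,"ay":0,"az":1,"claw":1},{"tx":11.5,"ty":39,"tz":0,"ax":0,"ay":0,"az":1,"claw":1},{"tx":11.5,"ty":39,"tz":0,"ax":0,"ay":0,"az":0,"claw":1},{"tx":11.5,"ty":39,"tz":0,"ax":0,"ay":0,"az":0,"claw":1},{"tx":11.5,"ty":39,"tz":0,"ax":0,"ay":0,"az":0,"claw":1},{"tx":11.5,"ty":39,"tz":0,"ax":0,"ay":0,"az":0,"claw":1},{"tx":11.5,"ty":39,"tz":0,"ax":0,"ay":0,"az":0,"claw":1},{"tx":11.5,"ty":39,"tz":0,"ax":0,"ay":0,"az":0,"claw":1},{"tx":11.5,"ty":39,"tz":0,"ax":0,"ay":0,"az":0,"claw":1},{"tx":11.5,"ty":39,"tz":0,"ax":0,"ay":0,"az":0,"claw":1},{"tx":11.5,"ty":39,"tz":0,"ax":0,"ay":0,"az":0,"claw":1},{"tx":11.5,"ty":39,"tz":0,"ax":0,"ay":0,"az":0,"claw":1}]' --newtons 15

```text
time_s: 1.35
tcp_pos: [0.4069, -0.1495, 0.2457]
eef_rot: [-180.0, 0.0, -154.5]
contact_force: [0.2, 0.2, 0.1]
gripper_width: 0.0875
```

Request:
step_arm --increments '[{"tx":11.5,"ty":39,"tz":0,"ax":0,"ay":0,"az":0,"claw":1},{"tx":11.5,"ty":39,"tz":0,"ax":0,"ay":0,"az":0,"claw":1},{"tx":11.5,"ty":39,"tz":0,"ax":0,"ay":0,"az":0,"claw":1},{"tx":11.5,"ty":39,"tz":0,"ax":0,"ay":0,"az":0,"claw":1},{"tx":11.5,"ty":39,"tz":0,"ax":0,"ay":0,"az":0,"claw":1},{"tx":11.5,"ty":39,"tz":0,"ax":0,"ay":0,"az":0,"claw":1},{"tx":11.5,"ty":39,"tz":0,"ax":0,"ay":0,"az":0,"claw":1},{"tx":11.5,"ty":39,"tz":0,"ax":0,"ay":0,"az":0,"claw":1},{"tx":11.5,"ty":39,"tz":0,"ax":0,"ay":0,"az":0,"claw":1},{"tx":11.5,"ty":39,"tz":0,"ax":0,"ay":0,"az":0,"claw":1},{"tx":11.5,"ty":39,"tz":0,"ax":0,"ay":0,"az":0,"claw":1},{"tx":11.5,"ty":39,"tz":0,"ax":0,"ay":0,"az":0,"claw":1}]'

```text
time_s: 2.55
tcp_pos: [0.545, 0.3185, 0.2453]
eef_rot: [-180.0, -0.0, -154.5]
contact_force: [1.0, 1.0, -0.7]
gripper_width: 0.0873
```

Request:
step_arm --increments '[{"tx":0,"ty":0,"tz":0,"ax":0,"ay":0,"az":0,"claw":1},{"tx":0,"ty":0,"tz":0,"ax":0,"ay":0,"az":0,"claw":1}]'

```text
time_s: 2.75
tcp_pos: [0.5446, 0.3175, 0.2444]
eef_rot: [-180.0, -0.1, -154.5]
contact_force: [-0.4, -0.7, -0.9]
gripper_width: 0.0878
```

```bash
python3 - <<'E'
from plant import r, optics
from h import *
c=optics.capture("wrist"); cv2.imwrite("pics/w2.png",c["image"]); np.savez("w2.npz",**c)
s=r.get_state();print(s["tcp_pos"],s["eef_rot"],s["time_s"],s["joints"].round(1),s["contact_force"])
print((-c["R"].T@c["t"]).round(3),c["fx"])
W=cloud(c);z=W[...,2];print("table",np.nanmedian(z[(abs(z)<.008)]))
near=(abs(W[...,0]-.47)<.12)&(abs(W[...,1]-.28)<.1)
for a,b in((.082,.09),(.155,.18),(.167,.18),(.10,.155)):
  q=W[near&(z>a)&(z<b)]
  if len(q): print(a,b,q.mean(0).round(4),q.min(0).round(4),q.max(0).round(4),len(q))
E
```

```text
[0.5445227  0.31672417 0.24485108] [-1.79976901e+02 -7.93600417e-02 -1.54500467e+02] 2.8 [  47.9   16.4   -5.4   -0.   -68.3 -112.4] [ 0.33385068 -0.45667952  0.14883903]
[0.482 0.289 0.384] 305.4692942944393
table 0.0008446803162219092
0.082 0.09 [0.4515 0.2754 0.0866] [0.4163 0.2406 0.082 ] [0.557  0.3301 0.0899] 3746
0.155 0.18 [0.4505 0.2747 0.1689] [0.441  0.2657 0.1553] [0.4586 0.2833 0.1726] 662
0.167 0.18 [0.4501 0.2745 0.1697] [0.4411 0.2658 0.167 ] [0.4582 0.2831 0.1726] 587
0.1 0.155 [0.4565 0.2774 0.1308] [0.449  0.2686 0.1002] [0.4586 0.2834 0.155 ] 148
```

View pics/w2.png

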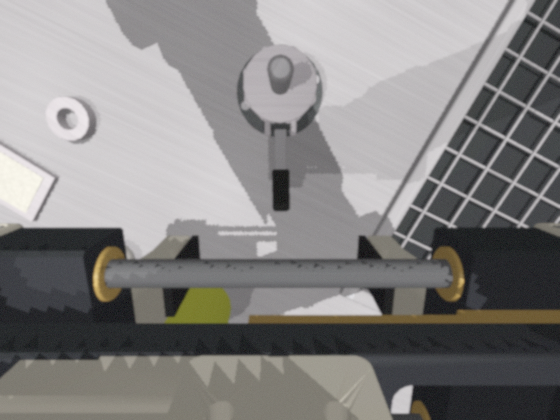

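The wrist view has the mast tip at (280,68) and the lever straight down to its grip at (281,190). That confirms the lever's bearing of 25.5°. I'll turn the hand half round, so the camera is on the side away from the mast, then go down onto the grip.

Request:
step_arm --increments '[{"tx":0,"ty":0,"tz":0,"ax":0,"ay":0,"az":8.2,"claw":1},{"tx":0,"ty":0,"tz":0,"ax":0,"ay":0,"az":8.2,"claw":1},{"tx":0,"ty":0,"tz":0,"ax":0,"ay":0,"az":8.2,"claw":1},{"tx":0,"ty":0,"tz":0,"ax":0,"ay":0,"az":8.2,"claw":1},{"tx":0,"ty":0,"tz":0,"ax":0,"ay":0,"az":8.2,"claw":1},{"tx":0,"ty":0,"tz":0,"ax":0,"ay":0,"az":8.2,"claw":1},{"tx":0,"ty":0,"tz":0,"ax":0,"ay":0,"az":8.2,"claw":1},{"tx":0,"ty":0,"tz":0,"ax":0,"ay":0,"az":8.2,"claw":1},{"tx":0,"ty":0,"tz":0,"ax":0,"ay":0,"az":8.2,"claw":1},{"tx":0,"ty":0,"tz":0,"ax":0,"ay":0,"az":8.2,"claw":1},{"tx":0,"ty":0,"tz":0,"ax":0,"ay":0,"az":8.2,"claw":1},{"tx":0,"ty":0,"tz":0,"ax":0,"ay":0,"az":8.2,"claw":1}]'

```text
time_s: 4.0
tcp_pos: [0.5447, 0.3155, 0.2461]
eef_rot: [-180.0, 0.0, -55.8]
contact_force: [-0.4, -0.3, 0.6]
gripper_width: 0.0874
```

Request:
step_arm --increments '[{"tx":0,"ty":0,"tz":0,"ax":0,"ay":0,"az":8.2,"claw":1},{"tx":0,"ty":0,"tz":0,"ax":0,"ay":0,"az":8.2,"claw":1},{"tx":0,"ty":0,"tz":0,"ax":0,"ay":0,"az":8.2,"claw":1},{"tx":0,"ty":0,"tz":0,"ax":0,"ay":0,"az":8.2,"claw":1},{"tx":0,"ty":0,"tz":0,"ax":0,"ay":0,"az":8.2,"claw":1},{"tx":0,"ty":0,"tz":0,"ax":0,"ay":0,"az":8.2,"claw":1},{"tx":0,"ty":0,"tz":0,"ax":0,"ay":0,"az":8.2,"claw":1},{"tx":0,"ty":0,"tz":0,"ax":0,"ay":0,"az":8.2,"claw":1},{"tx":0,"ty":0,"tz":0,"ax":0,"ay":0,"az":8.2,"claw":1},{"tx":0,"ty":0,"tz":0,"ax":0,"ay":0,"az":8,"claw":1},{"tx":0,"ty":-1,"tz":-30,"ax":0,"ay":0,"az":0,"claw":1},{"tx":0,"ty":0,"tz":-40,"ax":0,"ay":0,"az":0,"claw":1}]'

```text
time_s: 5.2
tcp_pos: [0.5459, 0.3155, 0.1778]
eef_rot: [-179.9, -0.3, 25.6]
contact_force: [0.1, 0.0, -0.8]
gripper_width: 0.0876
```

Request:
step_arm --increments '[{"tx":0,"ty":0,"tz":-40,"ax":0,"ay":0,"az":0,"claw":1},{"tx":0,"ty":0,"tz":-30,"ax":0,"ay":0,"az":0,"claw":1},{"tx":0,"ty":0,"tz":-20,"ax":0,"ay":0,"az":0,"claw":1},{"tx":0,"ty":0,"tz":-12,"ax":0,"ay":0,"az":0,"claw":1},{"tx":0,"ty":0,"tz":0,"ax":0,"ay":0,"az":0,"claw":1}]'

```text
time_s: 5.7
tcp_pos: [0.5443, 0.3145, 0.0725]
eef_rot: [180.0, 0.1, 25.6]
contact_force: [0.1, 1.0, -0.9]
gripper_width: 0.0879
```

Request:
step_arm --increments '[{"tx":0,"ty":0,"tz":0,"ax":0,"ay":0,"az":0,"claw":-1},{"tx":0,"ty":0,"tz":0,"ax":0,"ay":0,"az":0,"claw":-1},{"tx":0,"ty":0,"tz":0,"ax":0,"ay":0,"az":0,"claw":-1},{"tx":0,"ty":0,"tz":0,"ax":0,"ay":0,"az":0,"claw":-1},{"tx":0,"ty":0,"tz":0,"ax":0,"ay":0,"az":0,"claw":-1},{"tx":0,"ty":0,"tz":0,"ax":0,"ay":0,"az":0,"claw":-1},{"tx":0,"ty":0,"tz":0,"ax":0,"ay":0,"az":0,"claw":-1},{"tx":0,"ty":0,"tz":0,"ax":0,"ay":0,"az":0,"claw":-1}]' --newtons 12

```text
time_s: 6.5
tcp_pos: [0.5449, 0.3159, 0.0735]
eef_rot: [180.0, 0.0, 25.7]
contact_force: [0.2, -0.2, -0.2]
gripper_width: 0.0292
```

Request:
step_arm --increments '[{"tx":0,"ty":0,"tz":0,"ax":0,"ay":0,"az":0,"claw":-1},{"tx":0,"ty":0,"tz":0,"ax":0,"ay":0,"az":0,"claw":-1},{"tx":0,"ty":0,"tz":0,"ax":0,"ay":0,"az":0,"claw":-1},{"tx":0,"ty":0,"tz":0,"ax":0,"ay":0,"az":0,"claw":-1}]'

```text
time_s: 6.9
tcp_pos: [0.545, 0.3161, 0.0735]
eef_rot: [-180.0, -0.0, 25.7]
contact_force: [-0.0, 2.0, -0.6]
gripper_width: 0.0182
```

Request:
step_arm --increments '[{"tx":-0.3,"ty":-0.2,"tz":6.8,"ax":0,"ay":0,"az":0,"claw":-1},{"tx":-1,"ty":-0.5,"tz":6.7,"ax":0,"ay":0,"az":0,"claw":-1},{"tx":-1.6,"ty":-0.8,"tz":6.6,"ax":0,"ay":0,"az":0,"claw":-1},{"tx":-2.2,"ty":-1,"tz":6.4,"ax":0,"ay":0,"az":0,"claw":-1}]'

```text
time_s: 7.3
tcp_pos: [0.539, 0.3128, 0.1002]
eef_rot: [180.0, 0.1, 25.7]
contact_force: [-2.7, -0.5, -4.2]
gripper_width: 0.0178
```

Request:
step_arm --increments '[{"tx":-2.8,"ty":-1.3,"tz":6.1,"ax":0,"ay":0,"az":0,"claw":-1},{"tx":-3.3,"ty":-1.6,"tz":5.7,"ax":0,"ay":0,"az":0,"claw":-1},{"tx":-3.9,"ty":-1.9,"tz":5.3,"ax":0,"ay":0,"az":0,"claw":-1},{"tx":-4.3,"ty":-2.1,"tz":4.8,"ax":0,"ay":0,"az":0,"claw":-1}]'

```text
time_s: 7.7
tcp_pos: [0.526, 0.3071, 0.1229]
eef_rot: [-180.0, -0.1, 25.7]
contact_force: [0.3, 2.4, -4.6]
gripper_width: 0.0179
```

Request:
step_arm --increments '[{"tx":-4.8,"ty":-2.3,"tz":4.3,"ax":0,"ay":0,"az":0,"claw":-1},{"tx":-5.2,"ty":-2.5,"tz":3.7,"ax":0,"ay":0,"az":0,"claw":-1},{"tx":-5.5,"ty":-2.6,"tz":3.1,"ax":0,"ay":0,"az":0,"claw":-1},{"tx":0,"ty":0,"tz":0,"ax":0,"ay":0,"az":0,"claw":-1}]'

```text
time_s: 8.1
tcp_pos: [0.5109, 0.3002, 0.135]
eef_rot: [-179.9, -0.3, 25.7]
contact_force: [3.2, 4.4, 0.6]
gripper_width: 0.0184
```

```bash
python3 - <<'E'
from plant import r, optics
from h import *
c=optics.capture("scene"); np.savez("s1.npz",**c)
cv2.imwrite("pics/s1.png",cv2.resize(c["image"][90:260,330:530],None,fx=3,fy=3,interpolation=cv2.INTER_CUBIC))
W=cloud(c);z=W[...,2]
print(r.get_state()["contact_force"])
E
```

```text
[ 4.00863593  4.36697794 -0.33013923]
```

View pics/s1.png

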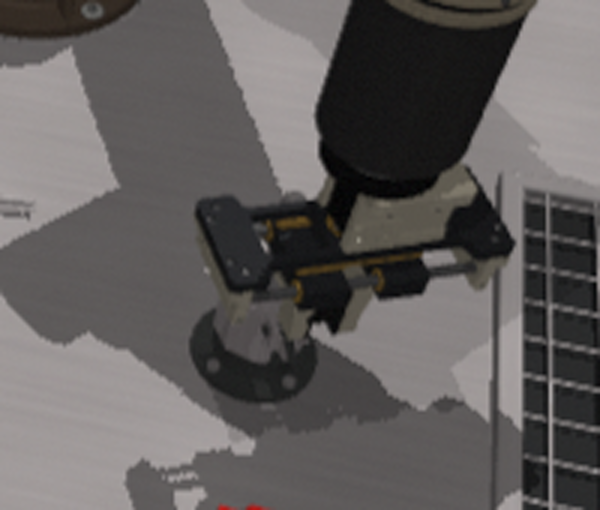

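The scene view shows the coupler on its stud with the gripper over it, and the force suggests the lever is at its stop. I'll let go, rise and check the lever.

Request:
step_arm --increments '[{"tx":0,"ty":0,"tz":0,"ax":0,"ay":0,"az":0,"claw":0.3},{"tx":0,"ty":0,"tz":0,"ax":0,"ay":0,"az":0,"claw":0.3},{"tx":0,"ty":0,"tz":0,"ax":0,"ay":0,"az":0,"claw":0.3},{"tx":0,"ty":0,"tz":0,"ax":0,"ay":0,"az":0,"claw":0.3},{"tx":0,"ty":0,"tz":0,"ax":0,"ay":0,"az":0,"claw":0.3},{"tx":0,"ty":0,"tz":10,"ax":0,"ay":0,"az":0,"claw":0.3},{"tx":0,"ty":0,"tz":30,"ax":0,"ay":0,"az":0,"claw":0.3},{"tx":0,"ty":0,"tz":40,"ax":0,"ay":0,"az":0,"claw":0.3},{"tx":18,"ty":9,"tz":20,"ax":0,"ay":0,"az":0,"claw":0.3},{"tx":20,"ty":9,"tz":0,"ax":0,"ay":0,"az":0,"claw":0.3},{"tx":0,"ty":0,"tz":0,"ax":0,"ay":0,"az":0,"claw":0.3}]'

```text
time_s: 9.25
tcp_pos: [0.5498, 0.318, 0.2343]
eef_rot: [-180.0, -0.1, 25.7]
contact_force: [-1.3, -0.7, -0.0]
gripper_width: 0.0571
```

```bash
python3 - <<'E'
from plant import r, optics
from h import *
out=[]
for n in("scene","top"):
    c=optics.capture(n); np.savez(n+"2.npz",**c)
    u,v=map(int,proj(c,[.47,.28,.1])); out.append(cv2.resize(c["image"][v-50:v+50,u-50:u+50],(400,400),interpolation=cv2.INTER_CUBIC))
cv2.imwrite("pics/s2.png",np.hstack(out))
c=dict(np.load("scene2.npz"));W=cloud(c);z=W[...,2]
# points on the lever: between 45 and 100 mm out along bearing
a=np.array([.4545,.2705]);uv=np.array([.9026,.4305]);d=W[...,:2]-a;o=d@uv;l=d@np.array([-uv[1],uv[0]])
m=(abs(l)<.015)&(o>.03)&(o<.12)&(z>.06)&(z<.165)
for k in np.arange(.06,.165,.01):
    q=m&(z>=k)&(z<k+.01)
    if q.sum():print(round(k,3),q.sum(),o[q].mean().round(4),l[q].mean().round(4))
E
```

```text
0.06 46 0.0446 -0.0004
0.07 45 0.0393 -0.0029
0.08 46 0.0355 -0.0032
0.09 6 0.0528 -0.0039
0.1 4 0.0591 -0.0063
0.11 11 0.0667 -0.0055
0.12 16 0.0742 -0.0064
0.13 22 0.0839 -0.0022
0.14 30 0.084 0.0008
```

View pics/s2.png

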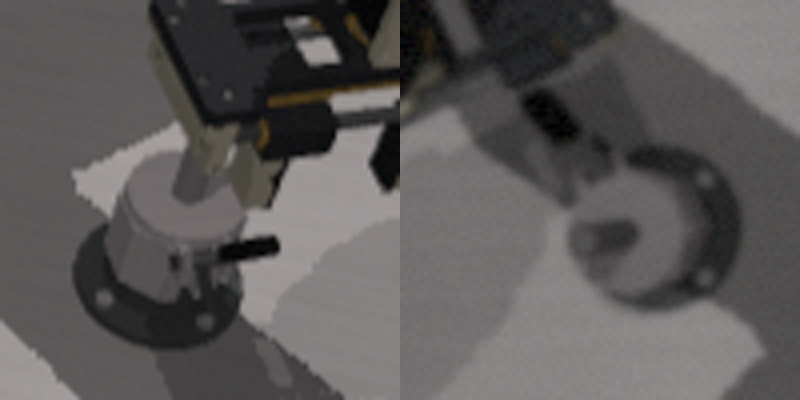

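The left half shows the raised black grip running from about (222,257) to (278,243), with the coupler flat on its stud. I'll get the lever angle by casting rays onto the lever's upright plane.

```bash
python3 - <<'E'
from h import *
c=dict(np.load("scene2.npz"))
u0,v0=map(int,proj(c,[.47,.28,.1]))
for a in((.4565,.2723),(.453,.271)):
  n=np.array([-.4305,.9026,0]);uv=np.array([.9026,.4305])
  for p in((222,257),(250,250),(278,243),(205,258)):
    u=u0-50+p[0]/4;v=v0-50+p[1]/4
    C=-c["R"].T@c["t"];k=c["R"].T@np.array([(u-c["cx"])/c["fx"],(v-c["cy"])/c["fy"],1])
    s=((np.array([*a,0])-C)@n)/(k@n);X=C+s*k;o=(X[:2]-a)@uv;print(p,o.round(4),X[2].round(4),"ang",np.arctan2(X[2]-.07,o-.036).round(3),"r",np.hypot(X[2]-.07,o-.036).round(3))
E
```

```text
(222, 257) 0.0542 0.0982 ang 0.999 r 0.034
(250, 250) 0.0748 0.1293 ang 0.992 r 0.071
(278, 243) 0.094 0.1583 ang 0.989 r 0.106
(205, 258) 0.0398 0.0798 ang 1.201 r 0.011
(222, 257) 0.0574 0.0976 ang 0.911 r 0.035
(250, 250) 0.0781 0.1287 ang 0.949 r 0.072
(278, 243) 0.0973 0.1577 ang 0.961 r 0.107
(205, 258) 0.0431 0.0792 ang 0.916 r 0.012
```

The lever is at about 0.95 rad with the coupler flat. Next I'll grip the mast.

Request:
step_arm --increments '[{"tx":-32,"ty":-15,"tz":4,"ax":0,"ay":0,"az":0,"claw":0.3},{"tx":-32,"ty":-15,"tz":0,"ax":0,"ay":0,"az":0,"claw":0.3},{"tx":-33,"ty":-16,"tz":0,"ax":0,"ay":0,"az":0,"claw":0.3},{"tx":0,"ty":0,"tz":-20,"ax":0,"ay":0,"az":0,"claw":0.3},{"tx":0,"ty":0,"tz":-25,"ax":0,"ay":0,"az":0,"claw":0.3},{"tx":0,"ty":0,"tz":-25,"ax":0,"ay":0,"az":0,"claw":0.3},{"tx":0,"ty":0,"tz":-20,"ax":0,"ay":0,"az":0,"claw":0.3},{"tx":0,"ty":0,"tz":0,"ax":0,"ay":0,"az":0,"claw":0.3}]'

```text
time_s: 10.15
tcp_pos: [0.449, 0.2693, 0.1447]
eef_rot: [179.9, 0.3, 25.7]
contact_force: [-0.2, -0.4, 0.1]
gripper_width: 0.0571
```

Request:
step_arm --increments '[{"tx":0,"ty":0,"tz":0,"ax":0,"ay":0,"az":0,"claw":-1},{"tx":0,"ty":0,"tz":0,"ax":0,"ay":0,"az":0,"claw":-1},{"tx":0,"ty":0,"tz":0,"ax":0,"ay":0,"az":0,"claw":-1},{"tx":0,"ty":0,"tz":0,"ax":0,"ay":0,"az":0,"claw":-1},{"tx":0,"ty":0,"tz":0,"ax":0,"ay":0,"az":0,"claw":-1},{"tx":0,"ty":0,"tz":0,"ax":0,"ay":0,"az":0,"claw":-1},{"tx":0,"ty":0,"tz":0,"ax":0,"ay":0,"az":0,"claw":-1},{"tx":0,"ty":0,"tz":0,"ax":0,"ay":0,"az":0,"claw":-1}]' --newtons 8

```text
time_s: 10.95
tcp_pos: [0.4512, 0.2719, 0.1475]
eef_rot: [-179.9, -0.1, 25.7]
contact_force: [-2.7, 4.3, 3.7]
gripper_width: 0.0181
```

Request:
step_arm --increments '[{"tx":-0.5,"ty":1,"tz":0,"ax":0,"ay":0,"az":0,"claw":-1},{"tx":0,"ty":0,"tz":0,"ax":0,"ay":0,"az":0,"claw":-1},{"tx":0,"ty":0,"tz":0,"ax":0,"ay":0,"az":0,"claw":-1}]' --newtons 40

```text
time_s: 11.25
tcp_pos: [0.4507, 0.2724, 0.1473]
eef_rot: [-180.0, -0.0, 25.7]
contact_force: [-2.2, 3.6, 5.1]
gripper_width: 0.0173
```

Request:
step_arm --increments '[{"tx":0,"ty":0,"tz":4,"ax":0,"ay":0,"az":0,"claw":-1},{"tx":0,"ty":0,"tz":6,"ax":0,"ay":0,"az":0,"claw":-1},{"tx":0,"ty":0,"tz":8,"ax":0,"ay":0,"az":0,"claw":-1},{"tx":0,"ty":0,"tz":0,"ax":0,"ay":0,"az":0,"claw":-1}]'

```text
time_s: 11.65
tcp_pos: [0.4505, 0.2716, 0.1657]
eef_rot: [180.0, 0.0, 25.7]
contact_force: [-0.3, 1.3, -7.6]
gripper_width: 0.0174
```

Request:
step_arm --increments '[{"tx":0,"ty":0,"tz":12,"ax":0,"ay":0,"az":0,"claw":-1},{"tx":0,"ty":0,"tz":20,"ax":0,"ay":0,"az":0,"claw":-1},{"tx":0,"ty":0,"tz":20,"ax":0,"ay":0,"az":0,"claw":-1},{"tx":0,"ty":-8,"tz":8,"ax":0,"ay":0,"az":0,"claw":-1},{"tx":2,"ty":-20,"tz":0,"ax":0,"ay":0,"az":0,"claw":-1},{"tx":2,"ty":-30,"tz":0,"ax":0,"ay":0,"az":0,"claw":-1},{"tx":2,"ty":-30,"tz":0,"ax":0,"ay":0,"az":0,"claw":-1},{"tx":2,"ty":-30,"tz":0,"ax":0,"ay":0,"az":0,"claw":-1},{"tx":2,"ty":-30,"tz":0,"ax":0,"ay":0,"az":0,"claw":-1},{"tx":2,"ty":-30,"tz":0,"ax":0,"ay":0,"az":0,"claw":-1},{"tx":2,"ty":-30,"tz":0,"ax":0,"ay":0,"az":0,"claw":-1},{"tx":2,"ty":-30,"tz":0,"ax":0,"ay":0,"az":0,"claw":-1}]'

```text
time_s: 12.85
tcp_pos: [0.4649, 0.0315, 0.2244]
eef_rot: [-180.0, 0.1, 25.7]
contact_force: [0.4, 0.7, -9.0]
gripper_width: 0.0172
```

Request:
step_arm --increments '[{"tx":2,"ty":-30,"tz":0,"ax":0,"ay":0,"az":0,"claw":-1},{"tx":2,"ty":-30,"tz":0,"ax":0,"ay":0,"az":0,"claw":-1},{"tx":2,"ty":-30,"tz":0,"ax":0,"ay":0,"az":0,"claw":-1},{"tx":2,"ty":-30,"tz":0,"ax":0,"ay":0,"az":0,"claw":-1},{"tx":3,"ty":-30,"tz":0,"ax":0,"ay":0,"az":0,"claw":-1},{"tx":3,"ty":-30,"tz":0,"ax":0,"ay":0,"az":0,"claw":-1},{"tx":3,"ty":-30,"tz":0,"ax":0,"ay":0,"az":0,"claw":-1},{"tx":3,"ty":-30,"tz":0,"ax":0,"ay":0,"az":0,"claw":-1},{"tx":3,"ty":-30,"tz":0,"ax":0,"ay":0,"az":0,"claw":-1},{"tx":1,"ty":-20,"tz":0,"ax":0,"ay":0,"az":0,"claw":-1},{"tx":0,"ty":-10,"tz":0,"ax":0,"ay":0,"az":0,"claw":-1},{"tx":0,"ty":0,"tz":0,"ax":0,"ay":0,"az":0,"claw":-1}]'

```text
time_s: 14.05
tcp_pos: [0.4888, -0.2673, 0.224]
eef_rot: [-179.9, 0.1, 25.5]
contact_force: [0.6, 1.1, -9.2]
gripper_width: 0.0173
```

```bash
python3 - <<'E'
from plant import r, optics
from h import *
out=[]
for n in("scene","top"):
    c=optics.capture(n); np.savez(n+"3.npz",**c)
    u,v=map(int,proj(c,[.49,-.29,.1])); out.append(cv2.resize(c["image"][max(v-60,0):v+60,u-60:u+60],(400,400),interpolation=cv2.INTER_CUBIC))
cv2.imwrite("pics/s3.png",np.hstack(out)); s=r.get_state();print(s["tcp_pos"],s["eef_rot"],s["joints"].round(1),s["contact_force"],s["moment"])
E
```

```text
[ 0.48935911 -0.26584256  0.22441824] [-1.79924939e+02  6.12231817e-02  2.56222030e+01] [ -8.4  10.4 -16.1  -0.  -63.6 124. ] [ 0.29584312 -0.11549849 -9.42153784] [-0.06476194  0.15309992 -0.02532166]
```

View pics/s3.png

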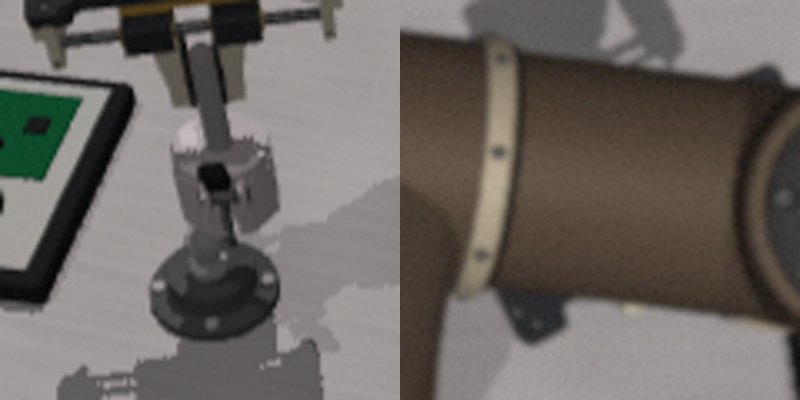

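The left half shows the held coupler, lever up, hanging beside the free stud. The stud's ball is at about (210,245) and the coupler looks upright. Next I need the exact offset from coupler to stud.

```bash
cat > m.py <<'E'
from h import *
from scipy.optimize import least_squares
def sphere(W,x,y):
    z=W[...,2];s=(z>.05)&(z<.08)&(np.hypot(W[...,0]-x,W[...,1]-y)<.02);q=W[s]
    f=least_squares(lambda p:np.linalg.norm(q-[p[0],p[1],p[2]],axis=1)-.015,[x,y,.058],loss="soft_l1",f_scale=.001);return f.x.round(4),len(q),np.sqrt(np.mean(f.fun**2)).round(4)
def cyl(W,x,y,z0,z1,rad,R=.03):
    z=W[...,2];s=(z>z0)&(z<z1)&(np.hypot(W[...,0]-x,W[...,1]-y)<R);q=W[s][:,:2]
    f=least_squares(lambda p:np.linalg.norm(q-p,axis=1)-rad,[x,y],loss="soft_l1",f_scale=.001);return f.x.round(4),len(q),np.sqrt(np.mean(f.fun**2)).round(4)
def disc(c,W,x,y,z0,z1,zp,R=.045):
    z=W[...,2];m=((z>z0)&(z<z1)&(np.hypot(W[...,0]-x,W[...,1]-y)<R)).astype('uint8')
    k=max(cv2.findContours(m,0,1)[0],key=cv2.contourArea);h=cv2.convexHull(k)
    P=np.array([plane(c,a,b,zp)[:2] for a,b in h[:,0]]);p,r=circ(P);return p.round(4),r.round(4),W[m>0].mean(0).round(4)
E
python3 - <<'E'
from m import *
for n in("scene0","top0","scene3"):
    c=dict(np.load(n+".npz"));W=cloud(c);z=W[...,2]
    print(n,"ball",sphere(W,.491,-.296))
    if n[-1]=="0":
        print(" mast",cyl(W,.455,.271,.1,.165,.009),"top",disc(c,W,.454,.271,.083,.089,.086))
        print(" foot park",cyl(W,.454,.271,.002,.008,.05,.07))
        print(" pedestal",cyl(W,.49,-.296,.012,.027,.034,.045))
    else:
        x,y=.4915,-.263
        print(" mast",cyl(W,x,y,.168,.195,.009,.02),"top",disc(c,W,x,y,.158,.168,.163))
        print(" side",cyl(W,x,y,.11,.155,.0345,.045))
E
```

```text
scene0 ball (array([ 0.4903, -0.2965,  0.0575]), 114, np.float64(0.0016))
 mast (array([0.4522, 0.2733]), 180, np.float64(0.0012)) top (array([0.4547, 0.2731]), np.float64(0.0341), array([0.4582, 0.2727, 0.0861]))
 foot park (array([0.4524, 0.2725]), 208, np.float64(0.0101))
 pedestal (array([ 0.4903, -0.296 ]), 149, np.float64(0.0049))
top0 ball (array([ 0.489 , -0.2988,  0.0579]), 136, np.float64(0.0016))
 mast (array([0.4509, 0.2709]), 71, np.float64(0.0006)) top (array([0.4512, 0.2696]), np.float64(0.0334), array([0.4523, 0.266 , 0.0856]))
 foot park (array([0.4506, 0.2716]), 292, np.float64(0.0108))
 pedestal (array([ 0.49  , -0.2987]), 206, np.float64(0.0075))
scene3 ball (array([ 0.4905, -0.2965,  0.0576]), 87, np.float64(0.0016))
 mast (array([ 0.4911, -0.2672]), 70, np.float64(0.0014)) top (array([ 0.4946, -0.2652]), np.float64(0.0346), array([ 0.4937, -0.2643,  0.1623]))
 side (array([ 0.4916, -0.2667]), 349, np.float64(0.0039))
```

Request:
step_arm --increments '[{"tx":-1.3,"ty":-15,"tz":0,"ax":0,"ay":0,"az":0,"claw":-1},{"tx":0,"ty":-15.5,"tz":0,"ax":0,"ay":0,"az":0,"claw":-1},{"tx":0,"ty":0,"tz":-15,"ax":0,"ay":0,"az":0,"claw":-1},{"tx":0,"ty":0,"tz":-11,"ax":0,"ay":0,"az":0,"claw":-1},{"tx":0,"ty":0,"tz":0,"ax":0,"ay":0,"az":0,"claw":-1}]'

```text
time_s: 14.65
tcp_pos: [0.4877, -0.2961, 0.1969]
eef_rot: [-179.8, 0.2, 25.7]
contact_force: [-0.4, 1.0, -8.1]
gripper_width: 0.0174
```

```bash
python3 - <<'E'
from plant import r, optics
from m import *
c=optics.capture("scene");W=cloud(c);x,y=.49,-.296
print("mast",cyl(W,x,y,.142,.17,.009,.02),"top",disc(c,W,x,y,.132,.142,.137),"side",cyl(W,x,y,.084,.13,.0345,.045))
z=W[...,2];q=W[(z>.03)&(z<.078)&(np.hypot(W[...,0]-x,W[...,1]-y)<.02)];print("ball bits",len(q))
f=least_squares(lambda p:np.linalg.norm(q[q[:,2]>.045]-[*p,.0576],axis=1)-.015,[x,y],loss="soft_l1",f_scale=.001);print(f.x)
s=r.get_state();print(s["tcp_pos"],s["contact_force"])
E
```

```text
mast (array([ 0.4897, -0.2958]), 73, np.float64(0.0012)) top (array([ 0.4949, -0.2922]), np.float64(0.035), array([ 0.4926, -0.2929,  0.1353])) side (array([ 0.4905, -0.2953]), 325, np.float64(0.003))
ball bits 109
[ 0.49109407 -0.29652928]
[ 0.48841549 -0.29624093  0.19802932] [ 0.66252298 -0.28988962 -8.90659358]
```

Request:
step_arm --increments '[{"tx":0.3,"ty":-1,"tz":-4,"ax":0,"ay":0,"az":0,"claw":-1},{"tx":0,"ty":0,"tz":-4,"ax":0,"ay":0,"az":0,"claw":-1},{"tx":0,"ty":0,"tz":-4,"ax":0,"ay":0,"az":0,"claw":-1},{"tx":0,"ty":0,"tz":-3,"ax":0,"ay":0,"az":0,"claw":-1},{"tx":0,"ty":0,"tz":0,"ax":0,"ay":0,"az":0,"claw":-1}]'

```text
time_s: 15.2
tcp_pos: [0.4892, -0.2972, 0.1835]
eef_rot: [-180.0, 0.0, 25.7]
contact_force: [-0.1, 0.2, -9.5]
gripper_width: 0.017
```

Request:
step_arm --increments '[{"tx":0,"ty":0,"tz":-4,"ax":0,"ay":0,"az":0,"claw":-1},{"tx":0,"ty":0,"tz":-4,"ax":0,"ay":0,"az":0,"claw":-1},{"tx":0,"ty":0,"tz":-4,"ax":0,"ay":0,"az":0,"claw":-1},{"tx":0,"ty":0,"tz":0,"ax":0,"ay":0,"az":0,"claw":-1}]'

```text
time_s: 15.6
tcp_pos: [0.489, -0.2972, 0.1712]
eef_rot: [-179.9, 0.1, 25.7]
contact_force: [0.3, -0.7, -8.6]
gripper_width: 0.017
```

Request:
step_arm --increments '[{"tx":0,"ty":0,"tz":-4,"ax":0,"ay":0,"az":0,"claw":-1},{"tx":0,"ty":0,"tz":-4,"ax":0,"ay":0,"az":0,"claw":-1},{"tx":0,"ty":0,"tz":-4,"ax":0,"ay":0,"az":0,"claw":-1},{"tx":0,"ty":0,"tz":0,"ax":0,"ay":0,"az":0,"claw":-1}]'

```text
time_s: 16.0
tcp_pos: [0.489, -0.2972, 0.1592]
eef_rot: [-179.9, 0.1, 25.7]
contact_force: [-0.5, 0.9, -8.9]
gripper_width: 0.0178
```

Request:
step_arm --increments '[{"tx":0,"ty":0,"tz":-4,"ax":0,"ay":0,"az":0,"claw":-1},{"tx":0,"ty":0,"tz":-4,"ax":0,"ay":0,"az":0,"claw":-1},{"tx":0,"ty":0,"tz":0,"ax":0,"ay":0,"az":0,"claw":-1}]'

```text
time_s: 16.3
tcp_pos: [0.4891, -0.2972, 0.1513]
eef_rot: [-180.0, 0.0, 25.7]
contact_force: [-0.2, 0.2, -9.4]
gripper_width: 0.0173
```

Request:
step_arm --increments '[{"tx":0,"ty":0,"tz":-2,"ax":0,"ay":0,"az":0,"claw":-1},{"tx":0,"ty":0,"tz":-2,"ax":0,"ay":0,"az":0,"claw":-1},{"tx":0,"ty":0,"tz":0,"ax":0,"ay":0,"az":0,"claw":-1}]'

```text
time_s: 16.6
tcp_pos: [0.4893, -0.2973, 0.1478]
eef_rot: [-180.0, 0.0, 25.7]
contact_force: [0.9, -0.5, -8.4]
gripper_width: 0.0174
```

Request:
step_arm --increments '[{"tx":0,"ty":0,"tz":-1,"ax":0,"ay":0,"az":0,"claw":-1},{"tx":0,"ty":0,"tz":0,"ax":0,"ay":0,"az":0,"claw":-1}]'

```text
time_s: 16.8
tcp_pos: [0.4896, -0.2975, 0.1474]
eef_rot: [180.0, -0.0, 25.7]
contact_force: [-0.8, 1.1, -6.0]
gripper_width: 0.0174
```

The coupler is seated, since the force is dropping at the expected height. I'll release, rise and go over the lever.

Request:
step_arm --increments '[{"tx":0,"ty":0,"tz":0,"ax":0,"ay":0,"az":0,"claw":0.3},{"tx":0,"ty":0,"tz":0,"ax":0,"ay":0,"az":0,"claw":0.3},{"tx":0,"ty":0,"tz":0,"ax":0,"ay":0,"az":0,"claw":0.3},{"tx":0,"ty":0,"tz":0,"ax":0,"ay":0,"az":0,"claw":0.3},{"tx":0,"ty":0,"tz":0,"ax":0,"ay":0,"az":0,"claw":0.3},{"tx":0,"ty":0,"tz":20,"ax":0,"ay":0,"az":0,"claw":0.3},{"tx":0,"ty":0,"tz":35,"ax":0,"ay":0,"az":0,"claw":0.3},{"tx":0,"ty":0,"tz":35,"ax":0,"ay":0,"az":0,"claw":0.3},{"tx":33,"ty":16,"tz":0,"ax":0,"ay":0,"az":0,"claw":0.3},{"tx":33.6,"ty":15.8,"tz":0,"ax":0,"ay":0,"az":0,"claw":0.3},{"tx":0,"ty":0,"tz":0,"ax":0,"ay":0,"az":0,"claw":0.3}]'

```text
time_s: 17.9
tcp_pos: [0.5593, -0.2643, 0.237]
eef_rot: [180.0, -0.1, 25.8]
contact_force: [-0.4, 0.0, 0.0]
gripper_width: 0.0568
```

```bash
python3 - <<'E'
from plant import r, optics
from m import *
out=[]
for n in("scene",):
    c=optics.capture(n);np.savez(n+"4.npz",**c);W=cloud(c);z=W[...,2];x,y=.4905,-.2965
    print("mast",cyl(W,x,y,.1,.165,.009,.02),"top",disc(c,W,x,y,.08,.09,.086),"side",cyl(W,x,y,.04,.08,.0345,.045))
    a=np.array([.4905,-.2965]);uv=np.array([.9026,.4305]);nn=np.array([-.4305,.9026,0])
    dark=(c["image"].max(-1)<40)&(z>.09)&(z<.17)&(np.hypot(W[...,0]-.556,W[...,1]+.2655)<.04)
    v,u=np.nonzero(dark);print(len(u),u.mean() if len(u) else 0,v.mean() if len(v) else 0)
    q=W[dark];o=(q[:,:2]-a)@uv;print("grip out",o.mean(),o.min(),o.max(),"z",q[:,2].mean(),q[:,2].min(),q[:,2].max())
    U,V=map(int,proj(c,[.53,-.28,.1]));cv2.imwrite("pics/s4.png",cv2.resize(c["image"][V-50:V+50,U-50:U+50],(500,500),interpolation=cv2.INTER_CUBIC))
print(r.get_state()["tcp_pos"])
E
```

```text
mast (array([ 0.4914, -0.2975]), 154, np.float64(0.0012)) top (array([ 0.4951, -0.2951]), np.float64(0.0348), array([ 0.4951, -0.2944,  0.0853])) side (array([ 0.4924, -0.2969]), 262, np.float64(0.003))
51 181.9607843137255 158.88235294117646
grip out 0.08381760368207893 0.06781850188614304 0.09125408510844771 z 0.13444552528399986 0.1125470475634817 0.14456514614457228
[ 0.55756574 -0.26471368  0.23662792]
```

View pics/s4.png

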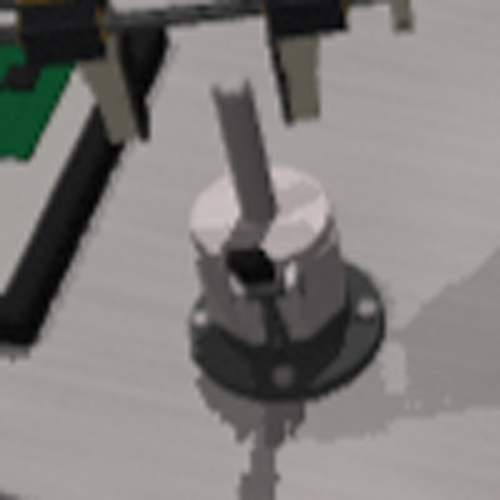

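The coupler is seated: its top is at z = 0.085 and its axis is within 2 mm of the ball, with the lever still up at (250,268). Next I'll grip the lever and bring it down along the reverse arc.

Request:
step_arm --increments '[{"tx":0,"ty":0,"tz":-30,"ax":0,"ay":0,"az":0,"claw":0.3},{"tx":0,"ty":0,"tz":-40,"ax":0,"ay":0,"az":0,"claw":0.3},{"tx":0,"ty":0,"tz":-30,"ax":0,"ay":0,"az":0,"claw":0.3},{"tx":0,"ty":0,"tz":-14,"ax":0,"ay":0,"az":0,"claw":0.3},{"tx":0,"ty":0,"tz":0,"ax":0,"ay":0,"az":0,"claw":-1},{"tx":0,"ty":0,"tz":0,"ax":0,"ay":0,"az":0,"claw":-1},{"tx":0,"ty":0,"tz":0,"ax":0,"ay":0,"az":0,"claw":-1},{"tx":0,"ty":0,"tz":0,"ax":0,"ay":0,"az":0,"claw":-1},{"tx":0,"ty":0,"tz":0,"ax":0,"ay":0,"az":0,"claw":-1},{"tx":0,"ty":0,"tz":0,"ax":0,"ay":0,"az":0,"claw":-1},{"tx":0,"ty":0,"tz":0,"ax":0,"ay":0,"az":0,"claw":-1},{"tx":0,"ty":0,"tz":0,"ax":0,"ay":0,"az":0,"claw":-1}]' --newtons 12

```text
time_s: 19.15
tcp_pos: [0.5567, -0.2656, 0.1238]
eef_rot: [180.0, -0.1, 25.7]
contact_force: [0.6, 1.7, 4.6]
gripper_width: 0.0181
```

Request:
step_arm --increments '[{"tx":4.8,"ty":2.3,"tz":-4.3,"ax":0,"ay":0,"az":0,"claw":-1},{"tx":4.3,"ty":2.1,"tz":-4.8,"ax":0,"ay":0,"az":0,"claw":-1},{"tx":3.9,"ty":1.9,"tz":-5.3,"ax":0,"ay":0,"az":0,"claw":-1}]'

```text
time_s: 19.45
tcp_pos: [0.5699, -0.2594, 0.109]
eef_rot: [179.9, -0.1, 25.7]
contact_force: [0.4, 0.0, 3.8]
gripper_width: 0.0182
```

Request:
step_arm --increments '[{"tx":3.3,"ty":1.6,"tz":-5.7,"ax":0,"ay":0,"az":0,"claw":-1},{"tx":2.8,"ty":1.3,"tz":-6.1,"ax":0,"ay":0,"az":0,"claw":-1},{"tx":2.2,"ty":1,"tz":-6.4,"ax":0,"ay":0,"az":0,"claw":-1}]'

```text
time_s: 19.75
tcp_pos: [0.5784, -0.2553, 0.0901]
eef_rot: [180.0, -0.1, 25.7]
contact_force: [3.5, 0.1, 3.1]
gripper_width: 0.0181
```

Request:
step_arm --increments '[{"tx":1.6,"ty":0.8,"tz":-6.6,"ax":0,"ay":0,"az":0,"claw":-1},{"tx":0.8,"ty":0.4,"tz":-6.7,"ax":0,"ay":0,"az":0,"claw":-1},{"tx":0,"ty":0,"tz":-5,"ax":0,"ay":0,"az":0,"claw":-1},{"tx":0,"ty":0,"tz":0,"ax":0,"ay":0,"az":0,"claw":-1}]'

```text
time_s: 20.15
tcp_pos: [0.5799, -0.2538, 0.0708]
eef_rot: [-180.0, 0.0, 25.7]
contact_force: [4.8, 2.5, -0.1]
gripper_width: 0.018
```

Request:
step_arm --increments '[{"tx":0,"ty":0,"tz":-3,"ax":0,"ay":0,"az":0,"claw":-1},{"tx":0,"ty":0,"tz":0,"ax":0,"ay":0,"az":0,"claw":-1}]'

```text
time_s: 20.35
tcp_pos: [0.5798, -0.2538, 0.0683]
eef_rot: [-180.0, 0.0, 25.7]
contact_force: [5.4, 3.1, -0.2]
gripper_width: 0.0178
```

I'll release, close the fingers above the lever and press down to be sure it is fully home.

Request:
step_arm --increments '[{"tx":0,"ty":0,"tz":0,"ax":0,"ay":0,"az":0,"claw":-0.2},{"tx":0,"ty":0,"tz":0,"ax":0,"ay":0,"az":0,"claw":-0.2},{"tx":0,"ty":0,"tz":0,"ax":0,"ay":0,"az":0,"claw":-0.2},{"tx":0,"ty":0,"tz":40,"ax":0,"ay":0,"az":0,"claw":-0.2},{"tx":0,"ty":0,"tz":10,"ax":0,"ay":0,"az":0,"claw":-1},{"tx":0,"ty":0,"tz":0,"ax":0,"ay":0,"az":0,"claw":-1},{"tx":0,"ty":0,"tz":0,"ax":0,"ay":0,"az":0,"claw":-1},{"tx":0,"ty":0,"tz":0,"ax":0,"ay":0,"az":0,"claw":-1},{"tx":0,"ty":0,"tz":0,"ax":0,"ay":0,"az":0,"claw":-1},{"tx":0,"ty":0,"tz":0,"ax":0,"ay":0,"az":0,"claw":-1},{"tx":0,"ty":0,"tz":-10,"ax":0,"ay":0,"az":0,"claw":-1},{"tx":0,"ty":0,"tz":-8,"ax":0,"ay":0,"az":0,"claw":-1}]'

```text
time_s: 21.55
tcp_pos: [0.5795, -0.2541, 0.1]
eef_rot: [-180.0, 0.0, 25.7]
contact_force: [-1.3, -0.0, -1.4]
gripper_width: 0.0004
```

Request:
step_arm --increments '[{"tx":0,"ty":0,"tz":-4,"ax":0,"ay":0,"az":0,"claw":-1},{"tx":0,"ty":0,"tz":-3,"ax":0,"ay":0,"az":0,"claw":-1},{"tx":0,"ty":0,"tz":0,"ax":0,"ay":0,"az":0,"claw":-1}]'

```text
time_s: 21.85
tcp_pos: [0.5798, -0.2542, 0.0939]
eef_rot: [-180.0, 0.0, 25.7]
contact_force: [-0.5, -0.2, 2.1]
gripper_width: 0.0007
```

Request:
step_arm --increments '[{"tx":0,"ty":0,"tz":-2,"ax":0,"ay":0,"az":0,"claw":-1},{"tx":0,"ty":0,"tz":-1,"ax":0,"ay":0,"az":0,"claw":-1},{"tx":0,"ty":0,"tz":0,"ax":0,"ay":0,"az":0,"claw":-1}]'

```text
time_s: 22.15
tcp_pos: [0.581, -0.2541, 0.092]
eef_rot: [179.9, -0.1, 25.7]
contact_force: [1.7, 2.5, 5.1]
gripper_width: 0.0005
```

The lever is down: the fingertip stops at z ≈ 0.073. I'll rise clear, then check the lever and find the sleeves again.

Request:
step_arm --increments '[{"tx":0,"ty":0,"tz":30,"ax":0,"ay":0,"az":0,"claw":0},{"tx":0,"ty":0,"tz":40,"ax":0,"ay":0,"az":0,"claw":1},{"tx":0,"ty":0,"tz":40,"ax":0,"ay":0,"az":0,"claw":1},{"tx":0,"ty":35,"tz":40,"ax":0,"ay":0,"az":0,"claw":1},{"tx":0,"ty":0,"tz":0,"ax":0,"ay":0,"az":0,"claw":1}]'

```text
time_s: 22.65
tcp_pos: [0.5821, -0.2202, 0.245]
eef_rot: [179.7, -0.4, 25.8]
contact_force: [0.7, -0.0, -0.6]
gripper_width: 0.0348
```

```bash
cat >> m.py <<'E'
def ring(c,W,x,y,zp=.018,lo=.012):
    z=W[...,2];m=((z>lo)&(z<lo+.015)&(np.hypot(W[...,0]-x,W[...,1]-y)<.05)).astype('uint8')
    cs=cv2.findContours(m,0,1)[0]
    if not cs: return None
    k=max(cs,key=cv2.contourArea);P=np.array([plane(c,a,b,zp)[:2] for a,b in k[:,0]]);p,r=circ(P);return p.round(4),r.round(4),len(k)
E
python3 - <<'E'
from plant import r, optics
from m import *
out=[]
for n in("scene","top"):
    c=optics.capture(n);np.savez(n+"5.npz",**c);W=cloud(c);x,y=.4905,-.2965
    for b in((.585,.063),(.583,-.06),(.465,-.079)): print(n,ring(c,W,*b))
    if n=="scene":print("mast",cyl(W,x,y,.1,.165,.009,.02),"side",cyl(W,x,y,.04,.08,.0345,.045))
    out.append(cv2.resize(c["image"],(400,300)))
    if n=="scene":
        U,V=map(int,proj(c,[.53,-.28,.1]));out[0]=cv2.resize(c["image"][V-40:V+60,U-66:U+66],(400,300),interpolation=cv2.INTER_CUBIC)
cv2.imwrite("pics/s5.png",np.hstack(out))
s=r.get_state();print(s["tcp_pos"],s["time_s"])
E
```

```text
scene (array([0.5869, 0.0644]), np.float64(0.0246), 60)
scene (array([ 0.5857, -0.0584]), np.float64(0.0245), 57)
scene (array([ 0.4675, -0.0772]), np.float64(0.0246), 53)
mast (array([ 0.4915, -0.2974]), 102, np.float64(0.0014)) side (array([ 0.4919, -0.2968]), 264, np.float64(0.0033))
top (array([0.5706, 0.0791]), np.float64(0.0069), 17)
top None
top None
[ 0.57989482 -0.22069379  0.23988157] 22.75
```

View pics/s5.png

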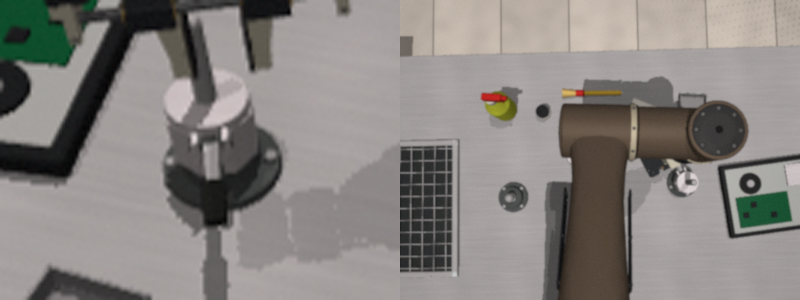

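The left half shows the lever down and level at (213,200), with the mast upright on the free stud. The sleeves have not moved. I'll start with the middle sleeve B at (0.5836, -0.060), squeezing it in two directions to centre it in the jaws.

Request:
step_arm --increments '[{"tx":0.4,"ty":14.6,"tz":0,"ax":0,"ay":0,"az":-8.2,"claw":0.45},{"tx":0.4,"ty":14.6,"tz":0,"ax":0,"ay":0,"az":-8.2,"claw":0.45},{"tx":0.4,"ty":14.6,"tz":0,"ax":0,"ay":0,"az":-8.2,"claw":0.45},{"tx":0.4,"ty":14.6,"tz":0,"ax":0,"ay":0,"az":-8.2,"claw":0.45},{"tx":0.4,"ty":14.6,"tz":0,"ax":0,"ay":0,"az":-8.2,"claw":0.45},{"tx":0.4,"ty":14.6,"tz":0,"ax":0,"ay":0,"az":-8.2,"claw":0.45},{"tx":0.4,"ty":14.6,"tz":0,"ax":0,"ay":0,"az":-8.2,"claw":0.45},{"tx":0.4,"ty":14.6,"tz":0,"ax":0,"ay":0,"az":-8.2,"claw":0.45},{"tx":0.4,"ty":14.6,"tz":0,"ax":0,"ay":0,"az":-8.2,"claw":0.45},{"tx":0.4,"ty":14.6,"tz":0,"ax":0,"ay":0,"az":-8.2,"claw":0.45},{"tx":0,"ty":14.6,"tz":0,"ax":0,"ay":0,"az":-8,"claw":0.45},{"tx":0,"ty":0,"tz":0,"ax":0,"ay":0,"az":0,"claw":0.45}]'

```text
time_s: 23.95
tcp_pos: [0.583, -0.0599, 0.2371]
eef_rot: [179.8, 0.1, -64.5]
contact_force: [-0.2, 0.1, -0.8]
gripper_width: 0.0636
```

Request:
step_arm --increments '[{"tx":0,"ty":0,"tz":0,"ax":0,"ay":0,"az":0,"claw":0.45}]'

```text
time_s: 24.05
tcp_pos: [0.5832, -0.061, 0.2375]
eef_rot: [179.9, 0.0, -64.1]
contact_force: [0.6, 0.4, 0.1]
gripper_width: 0.0636
```

Request:
step_arm --increments '[{"tx":0.4,"ty":0.4,"tz":-40,"ax":0,"ay":0,"az":0,"claw":0.45},{"tx":0,"ty":0,"tz":-45,"ax":0,"ay":0,"az":0,"claw":0.45},{"tx":0,"ty":0,"tz":-45,"ax":0,"ay":0,"az":0,"claw":0.45},{"tx":0,"ty":0,"tz":-40,"ax":0,"ay":0,"az":0,"claw":0.45},{"tx":0,"ty":0,"tz":-25,"ax":0,"ay":0,"az":0,"claw":0.45},{"tx":0,"ty":0,"tz":-8,"ax":0,"ay":0,"az":0,"claw":0.45},{"tx":0,"ty":0,"tz":0,"ax":0,"ay":0,"az":0,"claw":0.45}]'

```text
time_s: 24.75
tcp_pos: [0.5834, -0.0611, 0.0346]
eef_rot: [179.8, 0.0, -64.3]
contact_force: [0.1, 0.7, 0.2]
gripper_width: 0.0639
```

Request:
step_arm --increments '[{"tx":0,"ty":0,"tz":-2,"ax":0,"ay":0,"az":0,"claw":-1},{"tx":0,"ty":0,"tz":0,"ax":0,"ay":0,"az":0,"claw":-1},{"tx":0,"ty":0,"tz":0,"ax":0,"ay":0,"az":0,"claw":-1},{"tx":0,"ty":0,"tz":0,"ax":0,"ay":0,"az":0,"claw":-1},{"tx":0,"ty":0,"tz":0,"ax":0,"ay":0,"az":0,"claw":-1}]' --newtons 5

```text
time_s: 25.25
tcp_pos: [0.585, -0.0602, 0.035]
eef_rot: [-179.9, -0.0, -64.3]
contact_force: [-0.9, -0.2, 7.0]
gripper_width: 0.0489
```

Request:
step_arm --increments '[{"tx":0,"ty":0,"tz":0,"ax":0,"ay":0,"az":0,"claw":0.45},{"tx":0,"ty":0,"tz":0,"ax":0,"ay":0,"az":0,"claw":0.45},{"tx":0,"ty":0,"tz":0,"ax":0,"ay":0,"az":0,"claw":0.45},{"tx":0,"ty":0,"tz":-4,"ax":0,"ay":0,"az":0,"claw":0.45},{"tx":0,"ty":0,"tz":0,"ax":0,"ay":0,"az":0,"claw":0.45}]'

```text
time_s: 25.75
tcp_pos: [0.5837, -0.0603, 0.029]
eef_rot: [179.9, 0.0, -64.3]
contact_force: [-0.7, -0.4, 0.0]
gripper_width: 0.0639
```

Request:
step_arm --increments '[{"tx":0,"ty":0,"tz":0,"ax":0,"ay":0,"az":0,"claw":-1},{"tx":0,"ty":0,"tz":0,"ax":0,"ay":0,"az":0,"claw":-1},{"tx":0,"ty":0,"tz":0,"ax":0,"ay":0,"az":0,"claw":-1},{"tx":0,"ty":0,"tz":0,"ax":0,"ay":0,"az":0,"claw":-1}]'

```text
time_s: 26.15
tcp_pos: [0.5842, -0.0603, 0.0298]
eef_rot: [180.0, 0.0, -64.3]
contact_force: [-0.3, 0.5, -0.6]
gripper_width: 0.049
```

Request:
step_arm --increments '[{"tx":0,"ty":0,"tz":0,"ax":0,"ay":0,"az":0,"claw":0.45},{"tx":0,"ty":0,"tz":0,"ax":0,"ay":0,"az":4,"claw":0.45},{"tx":0,"ty":0,"tz":0,"ax":0,"ay":0,"az":8,"claw":0.45},{"tx":0,"ty":0,"tz":0,"ax":0,"ay":0,"az":8,"claw":0.45},{"tx":0,"ty":0,"tz":0,"ax":0,"ay":0,"az":8,"claw":0.45},{"tx":0,"ty":0,"tz":0,"ax":0,"ay":0,"az":8,"claw":0.45},{"tx":0,"ty":0,"tz":0,"ax":0,"ay":0,"az":8,"claw":0.45},{"tx":0,"ty":0,"tz":0,"ax":0,"ay":0,"az":8,"claw":0.45},{"tx":0,"ty":0,"tz":0,"ax":0,"ay":0,"az":8,"claw":0.45},{"tx":0,"ty":0,"tz":0,"ax":0,"ay":0,"az":8,"claw":0.45},{"tx":0,"ty":0,"tz":0,"ax":0,"ay":0,"az":8,"claw":0.45},{"tx":0,"ty":0,"tz":0,"ax":0,"ay":0,"az":8,"claw":0.45}]'

```text
time_s: 27.35
tcp_pos: [0.5843, -0.0603, 0.0299]
eef_rot: [180.0, -0.0, 20.0]
contact_force: [-0.1, 0.9, -0.4]
gripper_width: 0.0637
```

Request:
step_arm --increments '[{"tx":0,"ty":0,"tz":0,"ax":0,"ay":0,"az":6,"claw":0.45},{"tx":0,"ty":0,"tz":0,"ax":0,"ay":0,"az":0,"claw":-1},{"tx":0,"ty":0,"tz":0,"ax":0,"ay":0,"az":0,"claw":-1},{"tx":0,"ty":0,"tz":0,"ax":0,"ay":0,"az":0,"claw":-1},{"tx":0,"ty":0,"tz":0,"ax":0,"ay":0,"az":0,"claw":-1},{"tx":0,"ty":0,"tz":0,"ax":0,"ay":0,"az":0,"claw":-1}]' --newtons 20

```text
time_s: 27.95
tcp_pos: [0.5843, -0.0603, 0.0299]
eef_rot: [180.0, -0.0, 25.6]
contact_force: [0.1, -0.1, 1.0]
gripper_width: 0.0494
```

Request:
step_arm --increments '[{"tx":0,"ty":0,"tz":30,"ax":0,"ay":0,"az":0,"claw":-1},{"tx":0,"ty":0,"tz":40,"ax":0,"ay":0,"az":0,"claw":-1},{"tx":0,"ty":0,"tz":40,"ax":0,"ay":0,"az":0,"claw":-1},{"tx":0,"ty":0,"tz":40,"ax":0,"ay":0,"az":0,"claw":-1},{"tx":0,"ty":0,"tz":40,"ax":0,"ay":0,"az":0,"claw":-1},{"tx":-15,"ty":-37,"tz":0,"ax":0,"ay":0,"az":0,"claw":-1},{"tx":-15,"ty":-40,"tz":0,"ax":0,"ay":0,"az":0,"claw":-1},{"tx":-15,"ty":-40,"tz":0,"ax":0,"ay":0,"az":0,"claw":-1},{"tx":-15,"ty":-40,"tz":0,"ax":0,"ay":0,"az":0,"claw":-1},{"tx":-15,"ty":-40,"tz":0,"ax":0,"ay":0,"az":0,"claw":-1},{"tx":-15,"ty":-30,"tz":0,"ax":0,"ay":0,"az":0,"claw":-1},{"tx":-5,"ty":-10,"tz":0,"ax":0,"ay":0,"az":0,"claw":-1}]'

```text
time_s: 29.15
tcp_pos: [0.4875, -0.2995, 0.2196]
eef_rot: [-180.0, 0.0, 25.5]
contact_force: [1.1, 0.6, -1.5]
gripper_width: 0.0498
```

Request:
step_arm --increments '[{"tx":0,"ty":0,"tz":0,"ax":0,"ay":0,"az":0,"claw":-1},{"tx":0,"ty":0,"tz":0,"ax":0,"ay":0,"az":0,"claw":-1}]'

```text
time_s: 29.35
tcp_pos: [0.4893, -0.297, 0.2197]
eef_rot: [-180.0, -0.0, 25.6]
contact_force: [0.3, 0.3, -0.7]
gripper_width: 0.0491
```

```bash
python3 - <<'E'
from plant import r, optics
from m import *
c=optics.capture("scene");np.savez("scene6.npz",**c);W=cloud(c);z=W[...,2];x,y=.4905,-.297
print("mast",cyl(W,x,y,.1,.165,.009,.02))
print("ring side",cyl(W,x,y,.192,.206,.025,.035))
s=r.get_state();print(s["tcp_pos"],s["eef_rot"],s["contact_force"])
U,V=map(int,proj(c,[.49,-.297,.17]));cv2.imwrite("pics/s6.png",cv2.resize(c["image"][max(V-50,0):V+50,U-50:U+50],(500,500),interpolation=cv2.INTER_CUBIC))
E
```

```text
mast (array([ 0.4912, -0.2973]), 159, np.float64(0.0014))
ring side (array([ 0.4917, -0.2969]), 193, np.float64(0.0068))
[ 0.48957862 -0.29661941  0.21972926] [-1.79994367e+02 -8.90668387e-03  2.56905194e+01] [ 0.11846016 -0.82350185 -1.38023785]
```

View pics/s6.png

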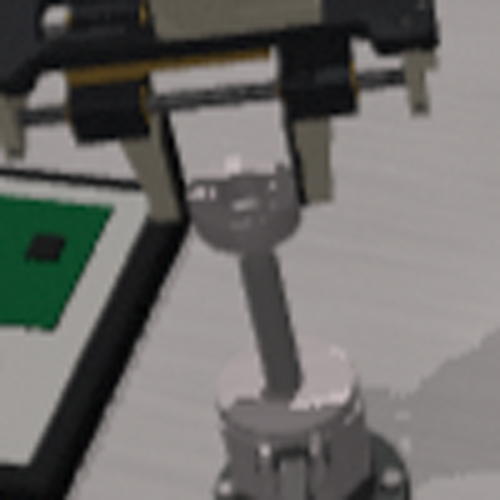

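The held sleeve at (243,210) is right above the mast at (258,260), and the measured centres agree to under 1 mm. I'll lower it over the mast.

Request:
step_arm --increments '[{"tx":0,"ty":-0.4,"tz":-12,"ax":0,"ay":0,"az":0,"claw":-1},{"tx":0,"ty":0,"tz":-5,"ax":0,"ay":0,"az":0,"claw":-1},{"tx":0,"ty":0,"tz":-4,"ax":0,"ay":0,"az":0,"claw":-1},{"tx":0,"ty":0,"tz":-4,"ax":0,"ay":0,"az":0,"claw":-1},{"tx":0,"ty":0,"tz":-4,"ax":0,"ay":0,"az":0,"claw":-1}]'

```text
time_s: 29.9
tcp_pos: [0.4893, -0.2975, 0.1904]
eef_rot: [-180.0, 0.0, 25.7]
contact_force: [0.1, 0.3, -0.5]
gripper_width: 0.0492
```

Request:
step_arm --increments '[{"tx":0,"ty":0,"tz":-10,"ax":0,"ay":0,"az":0,"claw":-1},{"tx":0,"ty":0,"tz":-12,"ax":0,"ay":0,"az":0,"claw":-1},{"tx":0,"ty":0,"tz":-12,"ax":0,"ay":0,"az":0,"claw":-1},{"tx":0,"ty":0,"tz":-12,"ax":0,"ay":0,"az":0,"claw":-1},{"tx":0,"ty":0,"tz":-10,"ax":0,"ay":0,"az":0,"claw":-1},{"tx":0,"ty":0,"tz":0,"ax":0,"ay":0,"az":0,"claw":-1}]'

```text
time_s: 30.5
tcp_pos: [0.4882, -0.2974, 0.1328]
eef_rot: [-179.9, 0.1, 25.7]
contact_force: [0.0, 0.3, -0.8]
gripper_width: 0.0493
```

Request:
step_arm --increments '[{"tx":0,"ty":0,"tz":-4,"ax":0,"ay":0,"az":0,"claw":-1},{"tx":0,"ty":0,"tz":-3,"ax":0,"ay":0,"az":0,"claw":-1},{"tx":0,"ty":0,"tz":0,"ax":0,"ay":0,"az":0,"claw":-1},{"tx":0,"ty":0,"tz":0,"ax":0,"ay":0,"az":0,"claw":0.45},{"tx":0,"ty":0,"tz":0,"ax":0,"ay":0,"az":0,"claw":0.45},{"tx":0,"ty":0,"tz":0,"ax":0,"ay":0,"az":0,"claw":0.45},{"tx":0,"ty":0,"tz":0,"ax":0,"ay":0,"az":0,"claw":0.45},{"tx":0,"ty":0,"tz":20,"ax":0,"ay":0,"az":0,"claw":0.45},{"tx":0,"ty":0,"tz":40,"ax":0,"ay":0,"az":0,"claw":0.45},{"tx":0,"ty":0,"tz":30,"ax":0,"ay":0,"az":0,"claw":0.45},{"tx":0,"ty":0,"tz":0,"ax":0,"ay":0,"az":0,"claw":0.45}]'

```text
time_s: 31.6
tcp_pos: [0.4915, -0.2987, 0.2228]
eef_rot: [179.7, -0.3, 25.7]
contact_force: [0.1, -0.2, -0.1]
gripper_width: 0.0638
```

```bash
python3 - <<'E'
from plant import r, optics
from m import *
c=optics.capture("scene");np.savez("scene7.npz",**c);W=cloud(c);z=W[...,2];x,y=.4905,-.297
print("mast",cyl(W,x,y,.11,.165,.009,.02),"ring side",cyl(W,x,y,.09,.101,.025,.032),"top",disc(c,W,x,y,.1,.108,.104,.035))
for b in((.587,.0644),(.5857,-.0584),(.4675,-.0772)): print(ring(c,W,*b))
s=r.get_state();print(s["tcp_pos"],s["joints"].round(1))
E
```

```text
mast (array([ 0.4911, -0.2977]), 134, np.float64(0.0013)) ring side (array([ 0.491 , -0.2987]), 87, np.float64(0.006)) top (array([ 0.4945, -0.2967]), np.float64(0.025), array([ 0.4972, -0.2959,  0.1034]))
(array([0.5651, 0.086 ]), np.float64(0.0229), 53)
None
(array([ 0.4677, -0.0771]), np.float64(0.0247), 54)
[ 0.49039137 -0.29804951  0.22028055] [-11.8  12.  -14.7   0.  -63.1 127.4]
```

Sleeve B is down, with its top at z = 0.1034. The far sleeve A has been knocked aside, and I'll find it again later. C is unchanged, so it is next.

Request:
step_arm --increments '[{"tx":-2.2,"ty":19.9,"tz":0,"ax":0,"ay":0,"az":-8.2,"claw":0.45},{"tx":-2.2,"ty":19.9,"tz":0,"ax":0,"ay":0,"az":-8.2,"claw":0.45},{"tx":-2.2,"ty":19.9,"tz":0,"ax":0,"ay":0,"az":-8.2,"claw":0.45},{"tx":-2.2,"ty":19.9,"tz":0,"ax":0,"ay":0,"az":-8.2,"claw":0.45},{"tx":-2.2,"ty":19.9,"tz":0,"ax":0,"ay":0,"az":-8.2,"claw":0.45},{"tx":-2.2,"ty":19.9,"tz":0,"ax":0,"ay":0,"az":-8.2,"claw":0.45},{"tx":-2.2,"ty":19.9,"tz":0,"ax":0,"ay":0,"az":-8.2,"claw":0.45},{"tx":-2.2,"ty":19.9,"tz":0,"ax":0,"ay":0,"az":-8.2,"claw":0.45},{"tx":-2.2,"ty":19.9,"tz":0,"ax":0,"ay":0,"az":-8.2,"claw":0.45},{"tx":-2.2,"ty":19.9,"tz":0,"ax":0,"ay":0,"az":-8.2,"claw":0.45},{"tx":-2,"ty":19.6,"tz":0,"ax":0,"ay":0,"az":-8,"claw":0.45},{"tx":0,"ty":0,"tz":0,"ax":0,"ay":0,"az":0,"claw":0.45}]'

```text
time_s: 32.85
tcp_pos: [0.4645, -0.0777, 0.217]
eef_rot: [179.9, 0.0, -64.5]
contact_force: [-1.4, 0.0, 1.0]
gripper_width: 0.0634
```

Request:
step_arm --increments '[{"tx":0,"ty":0,"tz":-30,"ax":0,"ay":0,"az":0,"claw":0.45},{"tx":0,"ty":0,"tz":-40,"ax":0,"ay":0,"az":0,"claw":0.45},{"tx":0,"ty":0,"tz":-40,"ax":0,"ay":0,"az":0,"claw":0.45},{"tx":0,"ty":0,"tz":-40,"ax":0,"ay":0,"az":0,"claw":0.45},{"tx":0,"ty":0,"tz":-25,"ax":0,"ay":0,"az":0,"claw":0.45},{"tx":0,"ty":0,"tz":0,"ax":0,"ay":0,"az":0,"claw":0.45},{"tx":0,"ty":0,"tz":0,"ax":0,"ay":0,"az":0,"claw":0.45}]'

```text
time_s: 33.55
tcp_pos: [0.465, -0.0795, 0.0427]
eef_rot: [179.9, 0.0, -64.2]
contact_force: [0.3, -0.4, -0.0]
gripper_width: 0.0637
```

Request:
step_arm --increments '[{"tx":0.6,"ty":0.6,"tz":-8,"ax":0,"ay":0,"az":0,"claw":0.45},{"tx":0,"ty":0,"tz":-5.5,"ax":0,"ay":0,"az":0,"claw":0.45},{"tx":0,"ty":0,"tz":0,"ax":0,"ay":0,"az":0,"claw":-1},{"tx":0,"ty":0,"tz":0,"ax":0,"ay":0,"az":0,"claw":-1},{"tx":0,"ty":0,"tz":0,"ax":0,"ay":0,"az":0,"claw":-1},{"tx":0,"ty":0,"tz":0,"ax":0,"ay":0,"az":0,"claw":-1}]' --newtons 5

```text
time_s: 34.15
tcp_pos: [0.466, -0.0784, 0.0296]
eef_rot: [-180.0, -0.0, -64.3]
contact_force: [-0.8, 0.3, 1.0]
gripper_width: 0.0491
```

Request:
step_arm --increments '[{"tx":0,"ty":0,"tz":0,"ax":0,"ay":0,"az":0,"claw":0.45},{"tx":0,"ty":0,"tz":0,"ax":0,"ay":0,"az":4,"claw":0.45},{"tx":0,"ty":0,"tz":0,"ax":0,"ay":0,"az":8,"claw":0.45},{"tx":0,"ty":0,"tz":0,"ax":0,"ay":0,"az":8,"claw":0.45},{"tx":0,"ty":0,"tz":0,"ax":0,"ay":0,"az":8,"claw":0.45},{"tx":0,"ty":0,"tz":0,"ax":0,"ay":0,"az":8,"claw":0.45},{"tx":0,"ty":0,"tz":0,"ax":0,"ay":0,"az":8,"claw":0.45},{"tx":0,"ty":0,"tz":0,"ax":0,"ay":0,"az":8,"claw":0.45},{"tx":0,"ty":0,"tz":0,"ax":0,"ay":0,"az":8,"claw":0.45},{"tx":0,"ty":0,"tz":0,"ax":0,"ay":0,"az":8,"claw":0.45},{"tx":0,"ty":0,"tz":0,"ax":0,"ay":0,"az":8,"claw":0.45},{"tx":0,"ty":0,"tz":0,"ax":0,"ay":0,"az":8,"claw":0.45}]'

```text
time_s: 35.35
tcp_pos: [0.4659, -0.0784, 0.0294]
eef_rot: [180.0, -0.0, 20.0]
contact_force: [0.1, -0.3, 0.0]
gripper_width: 0.0634
```

Request:
step_arm --increments '[{"tx":0,"ty":0,"tz":0,"ax":0,"ay":0,"az":6,"claw":0.45},{"tx":0,"ty":0,"tz":0,"ax":0,"ay":0,"az":0,"claw":-1},{"tx":0,"ty":0,"tz":0,"ax":0,"ay":0,"az":0,"claw":-1},{"tx":0,"ty":0,"tz":0,"ax":0,"ay":0,"az":0,"claw":-1},{"tx":0,"ty":0,"tz":0,"ax":0,"ay":0,"az":0,"claw":-1},{"tx":0,"ty":0,"tz":0,"ax":0,"ay":0,"az":0,"claw":-1}]' --newtons 20

```text
time_s: 35.95
tcp_pos: [0.4659, -0.0785, 0.0293]
eef_rot: [180.0, -0.0, 25.6]
contact_force: [0.5, -0.7, 0.9]
gripper_width: 0.0495
```

Request:
step_arm --increments '[{"tx":0,"ty":0,"tz":30,"ax":0,"ay":0,"az":0,"claw":-1},{"tx":0,"ty":0,"tz":40,"ax":0,"ay":0,"az":0,"claw":-1},{"tx":0,"ty":0,"tz":40,"ax":0,"ay":0,"az":0,"claw":-1},{"tx":0,"ty":0,"tz":40,"ax":0,"ay":0,"az":0,"claw":-1},{"tx":0,"ty":0,"tz":40,"ax":0,"ay":0,"az":0,"claw":-1},{"tx":4,"ty":-37,"tz":0,"ax":0,"ay":0,"az":0,"claw":-1},{"tx":4,"ty":-40,"tz":0,"ax":0,"ay":0,"az":0,"claw":-1},{"tx":4,"ty":-40,"tz":0,"ax":0,"ay":0,"az":0,"claw":-1},{"tx":4,"ty":-40,"tz":0,"ax":0,"ay":0,"az":0,"claw":-1},{"tx":4,"ty":-35,"tz":0,"ax":0,"ay":0,"az":0,"claw":-1},{"tx":3.4,"ty":-20,"tz":0,"ax":0,"ay":0,"az":0,"claw":-1},{"tx":0,"ty":-7,"tz":0,"ax":0,"ay":0,"az":0,"claw":-1}]'

```text
time_s: 37.15
tcp_pos: [0.489, -0.2993, 0.2185]
eef_rot: [-180.0, 0.1, 25.5]
contact_force: [0.5, 0.4, -0.6]
gripper_width: 0.0493
```

Request:
step_arm --increments '[{"tx":0,"ty":0,"tz":0,"ax":0,"ay":0,"az":0,"claw":-1},{"tx":0,"ty":0,"tz":0,"ax":0,"ay":0,"az":0,"claw":-1},{"tx":0,"ty":0,"tz":-8,"ax":0,"ay":0,"az":0,"claw":-1},{"tx":0,"ty":0,"tz":-4,"ax":0,"ay":0,"az":0,"claw":-1},{"tx":0,"ty":0,"tz":0,"ax":0,"ay":0,"az":0,"claw":-1}]'

```text
time_s: 37.65
tcp_pos: [0.4888, -0.2966, 0.2064]
eef_rot: [-179.9, 0.1, 25.7]
contact_force: [-0.3, 1.0, 0.0]
gripper_width: 0.0496
```

```bash
python3 - <<'E'
from plant import r, optics
from m import *
c=optics.capture("scene");np.savez("scene8.npz",**c);W=cloud(c);z=W[...,2];x,y=.4905,-.297
print("mast",cyl(W,x,y,.11,.165,.009,.02),"held ring",cyl(W,x,y,.18,.194,.025,.035))
for b in((.587,.0644),(.565,.086),(.56,.095)): print(ring(c,W,*b))
s=r.get_state();print(s["tcp_pos"],s["contact_force"])
E
```

```text
mast (array([ 0.4912, -0.2971]), 129, np.float64(0.0012)) held ring (array([ 0.4917, -0.2965]), 210, np.float64(0.007))
(array([0.5656, 0.0857]), np.float64(0.0227), 53)
(array([0.5631, 0.0877]), np.float64(0.0247), 56)
(array([0.5631, 0.0877]), np.float64(0.0247), 56)
[ 0.48904741 -0.29686385  0.20689602] [-0.30388249  0.07629741  0.05571586]
```

Request:
step_arm --increments '[{"tx":0,"ty":-0.5,"tz":-5,"ax":0,"ay":0,"az":0,"claw":-1},{"tx":0,"ty":0,"tz":-4,"ax":0,"ay":0,"az":0,"claw":-1},{"tx":0,"ty":0,"tz":-4,"ax":0,"ay":0,"az":0,"claw":-1},{"tx":0,"ty":0,"tz":-4,"ax":0,"ay":0,"az":0,"claw":-1},{"tx":0,"ty":0,"tz":-5,"ax":0,"ay":0,"az":0,"claw":-1}]'

```text
time_s: 38.2
tcp_pos: [0.4892, -0.298, 0.185]
eef_rot: [180.0, -0.0, 25.7]
contact_force: [-0.7, 0.7, -0.2]
gripper_width: 0.049
```

Request:
step_arm --increments '[{"tx":0,"ty":0,"tz":-10,"ax":0,"ay":0,"az":0,"claw":-1},{"tx":0,"ty":0,"tz":-12,"ax":0,"ay":0,"az":0,"claw":-1},{"tx":0,"ty":0,"tz":-12,"ax":0,"ay":0,"az":0,"claw":-1},{"tx":0,"ty":0,"tz":-10,"ax":0,"ay":0,"az":0,"claw":-1},{"tx":0,"ty":0,"tz":-4,"ax":0,"ay":0,"az":0,"claw":-1},{"tx":0,"ty":0,"tz":0,"ax":0,"ay":0,"az":0,"claw":-1}]'

```text
time_s: 38.8
tcp_pos: [0.4888, -0.2979, 0.1364]
eef_rot: [-179.9, 0.1, 25.7]
contact_force: [0.6, 0.6, -0.5]
gripper_width: 0.0495
```

Request:
step_arm --increments '[{"tx":0,"ty":0,"tz":-1.5,"ax":0,"ay":0,"az":0,"claw":-1},{"tx":0,"ty":0,"tz":0,"ax":0,"ay":0,"az":0,"claw":-1},{"tx":0,"ty":0,"tz":0,"ax":0,"ay":0,"az":0,"claw":0.45},{"tx":0,"ty":0,"tz":0,"ax":0,"ay":0,"az":0,"claw":0.45},{"tx":0,"ty":0,"tz":0,"ax":0,"ay":0,"az":0,"claw":0.45},{"tx":0,"ty":0,"tz":0,"ax":0,"ay":0,"az":0,"claw":0.45},{"tx":0,"ty":0,"tz":20,"ax":0,"ay":0,"az":0,"claw":0.45},{"tx":0,"ty":0,"tz":35,"ax":0,"ay":0,"az":0,"claw":0.45},{"tx":0,"ty":0,"tz":30,"ax":0,"ay":0,"az":0,"claw":0.45},{"tx":0,"ty":0,"tz":0,"ax":0,"ay":0,"az":0,"claw":0.45}]'

```text
time_s: 39.8
tcp_pos: [0.4914, -0.2989, 0.2256]
eef_rot: [179.7, -0.3, 25.7]
contact_force: [-0.2, 0.1, 0.1]
gripper_width: 0.0635
```

```bash
python3 - <<'E'
from plant import r, optics
from m import *
c=optics.capture("scene");np.savez("scene9.npz",**c);W=cloud(c);z=W[...,2];x,y=.4905,-.297
print("mast",cyl(W,x,y,.128,.165,.009,.02),"ring side",cyl(W,x,y,.09,.118,.025,.032),"top",disc(c,W,x,y,.117,.128,.122,.035))
print(ring(c,W,.563,.0877))
q=[W[(z>.02)&(z<.2)&(np.hypot(W[...,0]-.561,W[...,1]-.086)<.1)]];print("obstacles near",len(q[0]),q[0][:3])
s=r.get_state();print(s["tcp_pos"])
E
```

```text
mast (array([ 0.491 , -0.2973]), 93, np.float64(0.0014)) ring side (array([ 0.4911, -0.2983]), 188, np.float64(0.0034)) top (array([ 0.4953, -0.2964]), np.float64(0.0258), array([ 0.4971, -0.295 ,  0.1212]))
(array([0.5631, 0.0878]), np.float64(0.0246), 58)
obstacles near 28 [[0.54300659 0.07559601 0.02069259]
 [0.54046276 0.08463985 0.0207376 ]
 [0.53861783 0.08909834 0.02001744]]
[ 0.49037906 -0.2983465   0.22317749]
```

Two sleeves are stacked, with the top at z = 0.121. Next is A at (0.561, 0.086).

Request:
step_arm --increments '[{"tx":6.6,"ty":35,"tz":0,"ax":0,"ay":0,"az":-8.2,"claw":0.45},{"tx":6.6,"ty":35,"tz":0,"ax":0,"ay":0,"az":-8.2,"claw":0.45},{"tx":6.6,"ty":35,"tz":0,"ax":0,"ay":0,"az":-8.2,"claw":0.45},{"tx":6.6,"ty":35,"tz":0,"ax":0,"ay":0,"az":-8.2,"claw":0.45},{"tx":6.6,"ty":35,"tz":0,"ax":0,"ay":0,"az":-8.2,"claw":0.45},{"tx":6.6,"ty":35,"tz":0,"ax":0,"ay":0,"az":-8.2,"claw":0.45},{"tx":6.6,"ty":35,"tz":0,"ax":0,"ay":0,"az":-8.2,"claw":0.45},{"tx":6.6,"ty":35,"tz":0,"ax":0,"ay":0,"az":-8.2,"claw":0.45},{"tx":6.6,"ty":35,"tz":0,"ax":0,"ay":0,"az":-8.2,"claw":0.45},{"tx":6.6,"ty":35,"tz":0,"ax":0,"ay":0,"az":-8.2,"claw":0.45},{"tx":6,"ty":34,"tz":0,"ax":0,"ay":0,"az":-8,"claw":0.45},{"tx":0,"ty":0,"tz":0,"ax":0,"ay":0,"az":0,"claw":0.45}]'

```text
time_s: 41.05
tcp_pos: [0.5614, 0.0892, 0.2194]
eef_rot: [179.9, 0.0, -64.5]
contact_force: [-0.2, -0.8, -0.7]
gripper_width: 0.0633
```

Request:
step_arm --increments '[{"tx":0,"ty":0,"tz":-30,"ax":0,"ay":0,"az":0,"claw":0.45},{"tx":0,"ty":0,"tz":-40,"ax":0,"ay":0,"az":0,"claw":0.45},{"tx":0,"ty":0,"tz":-40,"ax":0,"ay":0,"az":0,"claw":0.45},{"tx":0,"ty":0,"tz":-40,"ax":0,"ay":0,"az":0,"claw":0.45},{"tx":0,"ty":0,"tz":-25,"ax":0,"ay":0,"az":0,"claw":0.45},{"tx":0,"ty":0,"tz":0,"ax":0,"ay":0,"az":0,"claw":0.45},{"tx":0,"ty":0,"tz":0,"ax":0,"ay":0,"az":0,"claw":0.45}]'

```text
time_s: 41.75
tcp_pos: [0.561, 0.0856, 0.0456]
eef_rot: [179.9, -0.0, -64.3]
contact_force: [0.9, 0.4, 1.2]
gripper_width: 0.0633
```

Request:
step_arm --increments '[{"tx":0,"ty":0.3,"tz":-10,"ax":0,"ay":0,"az":0,"claw":0.45},{"tx":0,"ty":0,"tz":-6,"ax":0,"ay":0,"az":0,"claw":0.45},{"tx":0,"ty":0,"tz":0,"ax":0,"ay":0,"az":0,"claw":-1},{"tx":0,"ty":0,"tz":0,"ax":0,"ay":0,"az":0,"claw":-1},{"tx":0,"ty":0,"tz":0,"ax":0,"ay":0,"az":0,"claw":-1},{"tx":0,"ty":0,"tz":0,"ax":0,"ay":0,"az":0,"claw":-1}]' --newtons 5

```text
time_s: 42.35
tcp_pos: [0.5614, 0.0864, 0.0302]
eef_rot: [-180.0, -0.0, -64.3]
contact_force: [-0.7, 0.3, 0.6]
gripper_width: 0.0502
```

Request:
step_arm --increments '[{"tx":0,"ty":0,"tz":0,"ax":0,"ay":0,"az":0,"claw":0.45},{"tx":0,"ty":0,"tz":0,"ax":0,"ay":0,"az":4,"claw":0.45},{"tx":0,"ty":0,"tz":0,"ax":0,"ay":0,"az":8,"claw":0.45},{"tx":0,"ty":0,"tz":0,"ax":0,"ay":0,"az":8,"claw":0.45},{"tx":0,"ty":0,"tz":0,"ax":0,"ay":0,"az":8,"claw":0.45},{"tx":0,"ty":0,"tz":0,"ax":0,"ay":0,"az":8,"claw":0.45},{"tx":0,"ty":0,"tz":0,"ax":0,"ay":0,"az":8,"claw":0.45},{"tx":0,"ty":0,"tz":0,"ax":0,"ay":0,"az":8,"claw":0.45},{"tx":0,"ty":0,"tz":0,"ax":0,"ay":0,"az":8,"claw":0.45},{"tx":0,"ty":0,"tz":0,"ax":0,"ay":0,"az":8,"claw":0.45},{"tx":0,"ty":0,"tz":0,"ax":0,"ay":0,"az":8,"claw":0.45},{"tx":0,"ty":0,"tz":0,"ax":0,"ay":0,"az":8,"claw":0.45}]'

```text
time_s: 43.55
tcp_pos: [0.5613, 0.0864, 0.0299]
eef_rot: [180.0, -0.0, 20.0]
contact_force: [1.1, -0.7, -1.0]
gripper_width: 0.0637
```

Request:
step_arm --increments '[{"tx":0,"ty":0,"tz":0,"ax":0,"ay":0,"az":6,"claw":0.45},{"tx":0,"ty":0,"tz":0,"ax":0,"ay":0,"az":0,"claw":-1},{"tx":0,"ty":0,"tz":0,"ax":0,"ay":0,"az":0,"claw":-1},{"tx":0,"ty":0,"tz":0,"ax":0,"ay":0,"az":0,"claw":-1},{"tx":0,"ty":0,"tz":0,"ax":0,"ay":0,"az":0,"claw":-1},{"tx":0,"ty":0,"tz":0,"ax":0,"ay":0,"az":0,"claw":-1}]' --newtons 20

```text
time_s: 44.15
tcp_pos: [0.5613, 0.0864, 0.0299]
eef_rot: [-180.0, -0.0, 25.6]
contact_force: [-0.3, -0.5, 0.4]
gripper_width: 0.0485
```

Request:
step_arm --increments '[{"tx":0,"ty":0,"tz":30,"ax":0,"ay":0,"az":0,"claw":-1},{"tx":0,"ty":0,"tz":40,"ax":0,"ay":0,"az":0,"claw":-1},{"tx":0,"ty":0,"tz":40,"ax":0,"ay":0,"az":0,"claw":-1},{"tx":0,"ty":0,"tz":40,"ax":0,"ay":0,"az":0,"claw":-1},{"tx":0,"ty":0,"tz":40,"ax":0,"ay":0,"az":0,"claw":-1},{"tx":-7,"ty":-35,"tz":0,"ax":0,"ay":0,"az":0,"claw":-1},{"tx":-7,"ty":-37,"tz":0,"ax":0,"ay":0,"az":0,"claw":-1},{"tx":-7,"ty":-37,"tz":0,"ax":0,"ay":0,"az":0,"claw":-1},{"tx":-7,"ty":-37,"tz":0,"ax":0,"ay":0,"az":0,"claw":-1},{"tx":-7,"ty":-37,"tz":0,"ax":0,"ay":0,"az":0,"claw":-1},{"tx":-7,"ty":-37,"tz":0,"ax":0,"ay":0,"az":0,"claw":-1},{"tx":-7,"ty":-37,"tz":0,"ax":0,"ay":0,"az":0,"claw":-1}]'

```text
time_s: 45.35
tcp_pos: [0.5115, -0.1721, 0.2198]
eef_rot: [-180.0, -0.0, 25.7]
contact_force: [0.4, 0.1, -0.8]
gripper_width: 0.0486
```

Request:
step_arm --increments '[{"tx":-7,"ty":-37,"tz":0,"ax":0,"ay":0,"az":0,"claw":-1},{"tx":-7,"ty":-37,"tz":0,"ax":0,"ay":0,"az":0,"claw":-1},{"tx":-7,"ty":-36,"tz":0,"ax":0,"ay":0,"az":0,"claw":-1},{"tx":-2.2,"ty":-17,"tz":0,"ax":0,"ay":0,"az":0,"claw":-1},{"tx":0,"ty":0,"tz":0,"ax":0,"ay":0,"az":0,"claw":-1},{"tx":0,"ty":0,"tz":-8,"ax":0,"ay":0,"az":0,"claw":-1},{"tx":0,"ty":0,"tz":-4,"ax":0,"ay":0,"az":0,"claw":-1},{"tx":0,"ty":0,"tz":0,"ax":0,"ay":0,"az":0,"claw":-1}]'

```text
time_s: 46.15
tcp_pos: [0.4887, -0.2966, 0.2067]
eef_rot: [-179.9, 0.1, 25.7]
contact_force: [0.4, -0.2, -0.8]
gripper_width: 0.0482
```

```bash
python3 - <<'E'
from plant import r, optics
from m import *
c=optics.capture("scene");W=cloud(c);x,y=.4905,-.297
print("mast",cyl(W,x,y,.128,.165,.009,.02),"held ring",cyl(W,x,y,.18,.194,.025,.035))
s=r.get_state();print(s["tcp_pos"],s["contact_force"])
E
```

```text
mast (array([ 0.4913, -0.2974]), 85, np.float64(0.0014)) held ring (array([ 0.4915, -0.296 ]), 219, np.float64(0.007))
[ 0.48897299 -0.29679578  0.20726713] [-0.43314207 -0.03759832 -0.86865534]
```

Request:
step_arm --increments '[{"tx":0,"ty":-0.7,"tz":-5,"ax":0,"ay":0,"az":0,"claw":-1},{"tx":0,"ty":0,"tz":-4,"ax":0,"ay":0,"az":0,"claw":-1},{"tx":0,"ty":0,"tz":-4,"ax":0,"ay":0,"az":0,"claw":-1},{"tx":0,"ty":0,"tz":-4,"ax":0,"ay":0,"az":0,"claw":-1},{"tx":0,"ty":0,"tz":-5,"ax":0,"ay":0,"az":0,"claw":-1}]'

```text
time_s: 46.7
tcp_pos: [0.4891, -0.2984, 0.1855]
eef_rot: [180.0, -0.0, 25.7]
contact_force: [0.3, -0.3, -0.6]
gripper_width: 0.0484
```

Request:
step_arm --increments '[{"tx":0,"ty":0,"tz":-10,"ax":0,"ay":0,"az":0,"claw":-1},{"tx":0,"ty":0,"tz":-10,"ax":0,"ay":0,"az":0,"claw":-1},{"tx":0,"ty":0,"tz":-8,"ax":0,"ay":0,"az":0,"claw":-1},{"tx":0,"ty":0,"tz":-2.5,"ax":0,"ay":0,"az":0,"claw":-1},{"tx":0,"ty":0,"tz":0,"ax":0,"ay":0,"az":0,"claw":-1}]'

```text
time_s: 47.2
tcp_pos: [0.4888, -0.2984, 0.1547]
eef_rot: [-180.0, 0.1, 25.7]
contact_force: [0.2, 0.2, -1.0]
gripper_width: 0.0482
```

Request:
step_arm --increments '[{"tx":0,"ty":0,"tz":0,"ax":0,"ay":0,"az":0,"claw":0.45},{"tx":0,"ty":0,"tz":0,"ax":0,"ay":0,"az":0,"claw":0.45},{"tx":0,"ty":0,"tz":0,"ax":0,"ay":0,"az":0,"claw":0.45},{"tx":0,"ty":0,"tz":0,"ax":0,"ay":0,"az":0,"claw":0.45},{"tx":0,"ty":0,"tz":20,"ax":0,"ay":0,"az":0,"claw":0.45},{"tx":0,"ty":0,"tz":35,"ax":0,"ay":0,"az":0,"claw":0.45},{"tx":0,"ty":0,"tz":35,"ax":0,"ay":0,"az":0,"claw":0.45},{"tx":0,"ty":40,"tz":0,"ax":0,"ay":0,"az":0,"claw":0.45},{"tx":0,"ty":45,"tz":0,"ax":0,"ay":0,"az":0,"claw":0.45},{"tx":0,"ty":45,"tz":0,"ax":0,"ay":0,"az":0,"claw":0.45},{"tx":0,"ty":45,"tz":0,"ax":0,"ay":0,"az":0,"claw":0.45},{"tx":0,"ty":0,"tz":0,"ax":0,"ay":0,"az":0,"claw":0.45}]'

```text
time_s: 48.4
tcp_pos: [0.4891, -0.1195, 0.246]
eef_rot: [-180.0, -0.1, 25.9]
contact_force: [0.1, -0.5, -0.6]
gripper_width: 0.0637
```

```bash
python3 - <<'E'
from plant import r, optics
from m import *
c=optics.capture("scene");W=cloud(c);z=W[...,2];x,y=.4905,-.297
print("mast",cyl(W,x,y,.145,.168,.009,.02),"housing",cyl(W,x,y,.04,.08,.0345,.045),"top",disc(c,W,x,y,.135,.145,.14,.035))
for a in(.088,.106,.124): print("ring",a,cyl(W,x,y,a,a+.014,.025,.032))
q=W[(z>.055)&(z<.1)&(c["image"].max(-1)<45)&(np.hypot(W[...,0]-.581,W[...,1]+.253)<.03)];print("lever grip",q.mean(0),q[:,2].max())
s=r.get_state();print(s["tcp_pos"],s["contact_force"],s["time_s"])
U,V=map(int,proj(c,[.52,-.28,.1]));a=cv2.resize(c["image"][V-50:V+50,U-50:U+50],(400,400),interpolation=cv2.INTER_CUBIC)
cv2.imwrite("pics/s10.png",np.hstack([a,cv2.resize(c["image"],(400,400))]))
E
```

```text
mast (array([ 0.4909, -0.2969]), 62, np.float64(0.0014)) housing (array([ 0.492, -0.297]), 254, np.float64(0.0034)) top (array([ 0.4948, -0.2966]), np.float64(0.0255), array([ 0.4969, -0.2956,  0.1393]))
ring 0.088 (array([ 0.4909, -0.2983]), 95, np.float64(0.0018))
ring 0.106 (array([ 0.4912, -0.2986]), 86, np.float64(0.0014))
ring 0.124 (array([ 0.491 , -0.2991]), 132, np.float64(0.0056))
lever grip [ 0.58463171 -0.25244718  0.07448693] 0.07951379770233277
[ 0.48924135 -0.12106535  0.24592155] [ 0.14573947 -0.15805464  0.25012547] 48.45
```

View pics/s10.png

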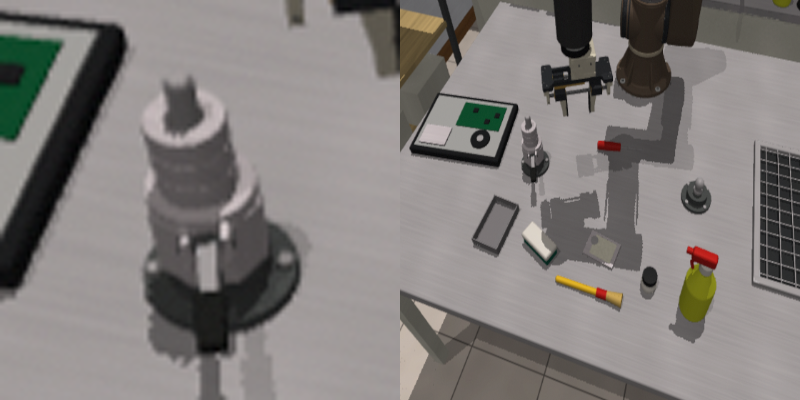

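Three sleeves sit level on the locked coupler, with the stack top at z = 0.139. The lever is down at about (210,310) in the left crop, and the bystanders and bench are undisturbed. I'm handing the job in.

```bash
python3 -c "
from plant import r
print(r.close_job())"
```

```text
the job is handed in; nothing more can be done
None
```

I moved the drying mast to the free stud and locked it there. All three sleeves on the drainer are stacked on its coupler, and the job is handed in at about 48 s of the 210 s allowed.

- **Moving the mast:** I raised the lever and measured it at about 0.95 rad with the coupler flat on its parking stud. That is above the 0.75 needed, but short of the 1.15 stop. I then lifted the mast by its shaft, lowered it home on the free ball with the lever still up, and pressed the lever down.
- **Sleeves:** I centred each sleeve with two squeezes at right angles before lifting it. One sleeve was knocked aside partway through, so I found it again and placed it last.

**Last checks:**
- **Coupler:** its axis is within about 2 mm of the stud's. After seating, the housing top was at 85 mm against the expected 86 mm.
- **Lever:** the grip's surface is at about 74.5 mm, which is close to level.
- **Sleeves:** all are within about 2 mm of the mast axis. The stack top is at 139 mm, against about 140 mm expected for three sleeves lying flat.
- **Rest of the bench:** nothing else looked moved in the last picture, though I did not measure those items. The arm was clear of everything.

**Disagreements:** the top and scene cameras differed by about 4–5 mm in absolute position, so I used their mean and relative offsets. My first squeeze on one sleeve sat too high, pushing the hand up with about 7 N. I opened the jaws and repeated it lower without trouble.

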